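Clamp a circuit board with a deep-shaft T-key

TASK

Take the T-key from its stand, lower it gently, without forcing it against the fixture, down its deep key shaft, find by feel how it drops over the sprung square stem (never push the stem down onto its bottom stop), and turn it clockwise until it stops with the jaw snug against the circuit board. Then put the key back in its stand, standing upright with its foot on the bottom, let go, and leave the other things on the bench where they are.

Things in the scene. Friction and masses are not known exactly. Their poses are not given: they have to be found in the camera images.
- key: steel T-key, 160 g before variation, 146 mm tall, standing upright in the stand at the start. Origin: centre of its foot; z up along the rod, x along the cross-bar. Foot: square socket open downward, 14 mm wide inside, 16 mm deep, 20 mm wide outside (corners 12.2 mm from the axis); rod 12 mm thick; black cross-bar 80 mm long (x), 14 mm thick (y), 22 mm high, its centre 135 mm above the foot
- key_grip (a point): centre of the T-key's cross-bar; axes as the key's
- stand: dark fixed key stand, 75 mm square, 75 mm high, with one square well 32 mm wide that widens to 44 mm over its top 10 mm; the well's floor is 10 mm above the bench. Origin: centre of its underside, z up
- stand_mouth (a point): centre of the stand's well at its top rim, 75 mm above the bench, 65 mm above the well's floor
- fixture: fixed aluminium board fixture, 200 mm (x) by 140 mm (y) by 100 mm high; on top the dark shaft collar (at its -x end, 10 mm high), then the steel jaw, then the green circuit board (80 mm wide, its near edge over the fixture's centre) against a back stop. Origin: centre of its underside, z up
- shaft_mouth (a point): centre of the shaft's collar at its top rim, 110 mm above the bench. The shaft is a square hole, sides along the fixture's axes, 28 mm wide, widening to 40 mm over its top 10 mm, open down to the bench
- stem_top (a point): fixed point on the shaft's axis, 76 mm below its mouth: the top of the brass square stem when free. Stem 12 mm wide, its top 2 mm tapering to 10.4 mm, up to 1 mm off the axis. How its square is turned about the vertical is unknown and in no reading. A key out of line rests on its top; in line within some 8 degrees it drops over, up to 16 mm below the stem's top
- plunger (a joint): how far the sprung stem is pushed down, m: 0 free, 0.006 on its hard bottom stop, where it must not be driven (0.0055 counts as there). It yields from 3 N, 1.2 N more per mm, and springs back up
- stem (a joint): turn of the stem, rad, growing clockwise seen from above; 0 (a hard stop) at the start. About 0.08 N m of friction; stays where left. At 1.57 it comes to a hard stop with the jaw on the board; above 1.40 is snug. Turned further, the key only slips in the hand or climbs off. The socket has about 10 degrees of play on the stem either way
- jaw (a joint): travel of the jaw towards the board, m; 0 open, driven by the stem, 0.0118 on the board
- spool: solder spool, 56 mm across, 52 mm high, beside the fixture; leave it. Origin: centre of its underside
- tip_cleaner: yellow tip cleaner, 60 mm across, 36 mm high, on the far (+x) side of the stand; leave it. Origin: centre of its underside
- driver: screwdriver lying on the bench between the fixture and the stand; leave it
Things that resemble listed ones, but are neither listed nor needed, are in the scene too. What is meant by the fixture is not purple, and is the larger of those in its own colour. There is more than one size of the key; the one meant has the size given above.

How it is judged:
By the outcome, as a careful person would: the job done as asked, in the order asked, and still so for the second after the job is handed in, with the robot touching nothing.
It also fails if it takes over 56 s, if anything falls off the work surface, if the arm or the gripper's body presses on something with over 40 N, if the wrist force passes 120 N, or if a joint passes its speed limit or range.

ROBOT

A 6-joint arm with a two-finger parallel gripper is mounted at the origin on the work surface. World frame = base frame: x ahead of the robot, y to its left, z up, the work surface at z = 0. Lengths are in mm, angles in rad, forces in N, time in s.
With the tool pointing down it reaches from about 250 to 850 mm from the base axis. Payload 12.5 kg.
Tool frame: the origin (TCP) lies midway between the tips of the shut fingers; the grasp point (between the pads) lies 19 mm behind it; z points along the fingers, y is the direction in which the jaws open and shut (so a half turn about z gives the same grasp; the last joint's range is limited). The gripper opens to 93 mm and grips with 3 to 60 N. Pads are 15 mm wide; open, the fingers measure 128 mm over their backs; the gripper's body (75 mm by 188 mm) begins 65 mm behind the grasp point.
Start: joints at [-1.219, 0.351, 1.652, -0, 1.139, -0.085], TCP at [232.69, -498.337, 218.633] pointing down, gripper open.
Joint ranges: [-2.75, 2.75], [-0.79, 2.1], [0.01, 2.65], [-1.57, 4.71], [0.07, 3.14], [-2.87, 2.87]. Speed limits (rad/s): [2.22, 2.22, 2.79, 3.14, 3.14, 3.14].

INTERFACE

Orientations are given as a unit quaternion [w, x, y, z].
In Python, from workcell import get_obs, capture, camera_model, finish_job, silhouettes gives the robot as it stands.
- The arm moves only by the tool drive_tool, never from a script. Its argument "series" is a list of rows, each an object of numbers: "tx", "ty", "tz": the shift along the world's x, y, z in m; "rx", "ry", "rz": the turn, a rotation vector about the world's x, y, z in rad; "hand": the gripper's target within -1 to 1 (fully open at 1, half-way at 0, shut at -1). A call has 1 to 5 rows; each row shifts and turns the commanded pose from where the row before left it; what a row does not reach is not made up. A row lasts 1/12 s, in which the tool goes at most 41.7 mm and 7.16 degrees, less where a joint would pass 70% of its speed; a pose out of reach is approached as far as the arm can. A call with a gripper value outside its range is refused whole. The fingers move at their own pace and stop on an object; the grip force is fixed at half the most. Time passes only in rows, so rows that do not move let the fingers close. It gives the time, the measured TCP pose, the force and the opening at its end, in the units of the state.
- get_obs(): the state, without advancing time (a new reading comes with each control period).
- capture(name): name is "scene" or "side" or "wrist"; returns the picture (420x560x3 uint8, blue, green, red); there is no depth.
- camera_model(name): a dict with "fov_y" (degrees; the focal length in pixels is half the picture's height over the tangent of half this angle, whatever the lens; pixels are square), "cx", "cy" (the principal point, pixels), "D" ([k1, k2, p1, p2, k3] as OpenCV has them; the pictures are not rectified), "extrinsics" (4x4, takes a point from world to camera coordinates); the wrist camera has in their place "T_tool_cam" (4x4, takes a point from camera to tool coordinates, whose origin is the TCP and whose axes are the flange's). Camera axes: x right, y up, looking along -z (the intrinsics and any distortion apply to the point x, -y, -z); pixel columns grow to the right and rows downward; lengths in mm; the calibration is good to about 2 mm. A picture is of the moment at which its call begins: read the wrist's pose just before it. camera_model takes no time and is no camera call.
- finish_job(): hands the job in, once; it reports no verdict.
Trained networks look in the newest picture that a camera, given by its name, has taken for a name from the list of things; names that differ only in an ending like _2 or _b are one class to them, and where a whole thing is asked for, a point or a joint stands for the part that bears it (a point fixed in the world has none). Each returns a list of dicts, best first, with "score" (0 to 1); they miss things now and then, are a little off and sometimes report something else, mostly with a low value. They report only what shows in the picture. A call takes as long as a camera call. They do not tell look-alikes from the thing itself.
- silhouettes(camera, name): "region" (420x560 bool, what is visible of it) and "bbox" ([centre column, centre row, width, height] in pixels, round what is visible of it).
The state is a dict: "time": time; "joint_positions": joint angles; "joint_velocities": joint speeds; "joint_torque": joint torques, N m; "ee_pos": TCP position; "tool_rot": TCP orientation; "ft_force": force on the tool from outside, world axes, zero at the start; "moment": the same for the moment, N m; "grip_width": finger opening in mm.
Only numpy, scipy, OpenCV 4.12 (cv2) and the standard library are available. Lean on these libraries where they do the work, as an engineer would, in place of code of your own. Each camera call takes 0.05 s, during which the arm holds its last target. There are 200 camera calls.

## Working session

There is one attempt and no reset: what is moved stays moved. The work goes in short steps, Python scripts to look and compute and a tool call to move; the robot and the scene stay as the last step left them, time stands still between calls to the robot, and variables do not carry over. Pictures are saved under pics/ and viewed, about 8 in all and at most 12, crops included, and the job is handed in when it is done.

Besides the shell and the picture viewer there is one more tool, called as a command line: name --argument value ..., lists and objects as JSON in quotes. drive_tool: Moves the arm, as the interface text tells. Its arguments: {"type":"object","properties":{"series":{"type":"array","items":{"type":"object","properties":{"tx":{"type":"number"},"ty":{"type":"number"},"tz":{"type":"number"},"rx":{"type":"number"},"ry":{"type":"number"},"rz":{"type":"number"},"hand":{"type":"number"}}}}},"required":["series"]}

```bash
ls; mkdir -p pics; cat > h.py <<'E'
import numpy as np,cv2
from workcell import *
def K(m):
    f=210/np.tan(np.radians(m['fov_y'])/2); return np.array([[f,0,m['cx']],[0,f,m['cy']],[0,0,1.]])
def Rq(q):
    w,x,y,z=q
    from scipy.spatial.transform import Rotation as R
    return R.from_quat([x,y,z,w]).as_matrix()
def ext(name,obs=None):
    m=camera_model(name)
    if 'extrinsics' in m: return m,np.array(m['extrinsics'])
    obs=obs or get_obs(); T=np.eye(4);T[:3,:3]=Rq(obs['tool_rot']);T[:3,3]=obs['ee_pos']
    return m,np.linalg.inv(T@np.array(m['T_tool_cam']))
def proj(name,P,obs=None):
    m,E=ext(name,obs);P=np.atleast_2d(P)
    c=P@E[:3,:3].T+E[:3,3];c=c*[1,-1,-1]
    return cv2.projectPoints(c,np.zeros(3),np.zeros(3),K(m),np.array(m['D'],float))[0][:,0]
def ray(name,uv,obs=None):
    m,E=ext(name,obs)
    n=cv2.undistortPoints(np.array(uv,float).reshape(-1,1,2),K(m),np.array(m['D'],float))[:,0]
    d=np.c_[n[:,0],-n[:,1],-np.ones(len(n))]@E[:3,:3]
    return -E[:3,:3].T@E[:3,3],d
def onz(name,uv,z,obs=None):
    o,d=ray(name,uv,obs); return o+d*((z-o[2])/d[:,2])[:,None]
E
python3 - <<'E'
from h import *
o=get_obs();print({k:np.round(v,3) for k,v in o.items()})
for n in ['scene','side','wrist']:
    cv2.imwrite(f'pics/{n}0.png',capture(n)); m,E=ext(n,o);print(n,m['fov_y'],np.round(m['D'],3),'cam at',np.round(-E[:3,:3].T@E[:3,3]))
    for k in ['key','stand','fixture','spool','tip_cleaner']:
        print(n,k,[(np.round(d['bbox']).astype(int).tolist(),round(d['score'],2)) for d in silhouettes(n,k)])
E
```

```text
pics
{'time': np.float64(0.0), 'joint_positions': array([-1.219,  0.351,  1.652,  0.   ,  1.139, -0.085]), 'joint_velocities': array([-0.   ,  0.   , -0.001,  0.002, -0.   , -0.001]), 'joint_torque': array([-1.0000e-03, -4.9732e+01, -2.8525e+01,  7.0000e-02,  2.6000e-02,
       -0.0000e+00]), 'ee_pos': array([ 232.578, -498.029,  218.1  ]), 'tool_rot': array([-0.001,  0.976,  0.217, -0.   ]), 'ft_force': array([-0.209, -0.004, -0.145]), 'moment': array([-0.011,  0.025, -0.017]), 'grip_width': np.float64(92.976)}
scene 50.26686755223341 [0.02 0.   0.   0.   0.  ] cam at [1026. -261.  913.]
scene key [([291, 178, 29, 28], 0.84), ([359, 184, 32, 45], 0.76)]
scene stand [([347, 210, 67, 57], 0.93)]
scene fixture [([255, 355, 62, 95], 0.97), ([166, 169, 79, 102], 0.79), ([220, 249, 92, 120], 0.62)]
scene spool [([179, 294, 30, 33], 0.84)]
scene tip_cleaner []
side 42.44457612948624 [-0.221  0.     0.     0.     0.   ] cam at [382. 779. 701.]
side key [([314, 255, 29, 52], 0.97), ([232, 264, 51, 49], 0.65)]
side stand [([237, 300, 74, 69], 0.7), ([185, 298, 38, 34], 0.57)]
side fixture [([286, 187, 106, 88], 0.82), ([407, 195, 108, 89], 0.81), ([188, 175, 77, 62], 0.76)]
side spool []
side tip_cleaner [([183, 296, 37, 37], 0.68)]
wrist 59.98016193275047 [-0.047  0.     0.     0.     0.   ] cam at [ 302. -466.  382.]
wrist key []
wrist stand []
wrist fixture [([59, 56, 114, 111], 0.66)]
wrist spool []
wrist tip_cleaner []
```

View pics/scene0.png

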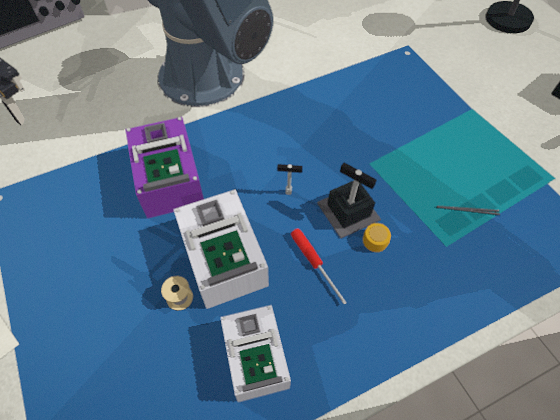

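View pics/side0.png

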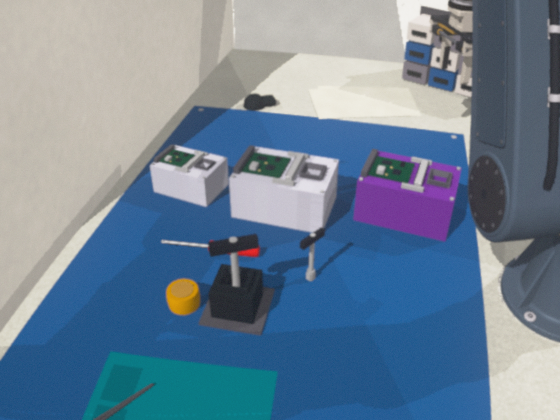

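Candidates in the scene picture are as follows.
- **Fixtures:** purple (166,169), large white (220,249) and small white (255,355). The large white one fits: not purple, and the larger of its colour.
- **Keys:** small free-standing one (291,178) and large one in the dark stand (358,184). The one in the stand fits.

I'll confirm both in one crop.

```bash
python3 - <<'E'
from h import *
im=cv2.imread('pics/scene0.png')[155:310,165:405]
s=cv2.imread('pics/side0.png')[140:340,190:350]
a=cv2.resize(im,(800,517),interpolation=cv2.INTER_CUBIC)
cv2.imwrite('pics/crop1.png',a)
cv2.imwrite('pics/crop2.png',cv2.resize(s,(480,600),interpolation=cv2.INTER_CUBIC))
E
```

```text
(no output)
```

View pics/crop1.png

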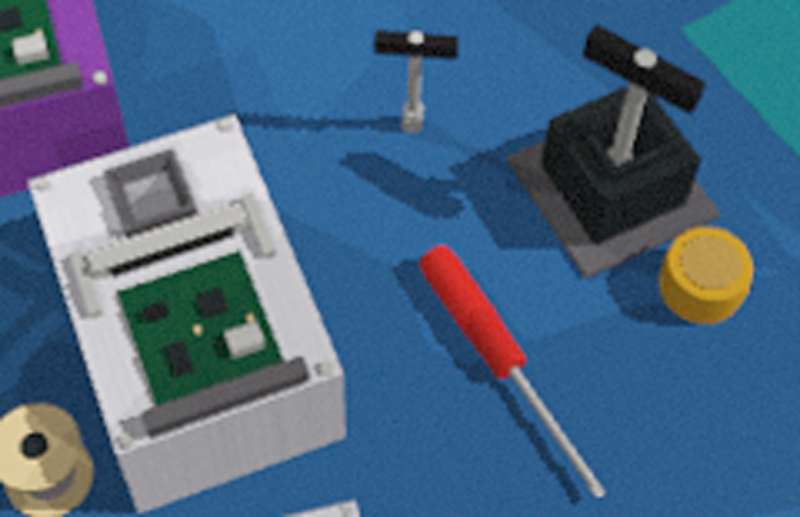

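View pics/crop2.png

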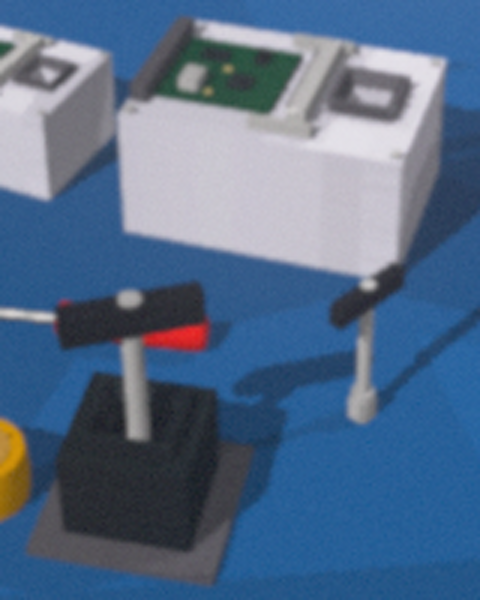

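The crops confirm both: the large key stands in the black stand, and the large white fixture has its collar at crop (148,190). Now I'll fit poses.

```bash
python3 - <<'E'
from h import *
from scipy.optimize import least_squares
sc=lambda p:(p[0]/3.3333+165,p[1]/3.3333+155)
sd=lambda p:(p[0]/3+190,p[1]/3+140)
def fit(x0,obs):
    def r(x):
        c,s=np.cos(x[2]),np.sin(x[2]);out=[]
        for cam,loc,px in obs:
            P=[x[0]+c*loc[0]-s*loc[1],x[1]+s*loc[0]+c*loc[1],loc[2]]
            out+=list(proj(cam,P)[0]-px)
        return np.array(out)
    q=least_squares(r,x0,loss='soft_l1');return q.x,np.round(r(q.x).reshape(-1,2),1).tolist()
for p in [(237,117),(32,180),(345,375),(118,447),(148,190)]: print(p,np.round(onz('scene',sc(p),100)[0]))
print('capz156',onz('scene',sc((645,58)),156),onz('side',sd((130,298)),156))
a,b=ray('scene',sc((645,58)));
# fixture: +x from collar end toward backstop. collar end corners (237,117),(32,180)
A=onz('scene',sc((237,117)),100)[0];B=onz('scene',sc((345,375)),100)[0];C=onz('scene',sc((32,180)),100)[0]
yaw=np.arctan2(*(B-A)[[1,0]]);n=np.array([-np.sin(yaw),np.cos(yaw)]);sg=np.sign((A-C)[:2]@n)
c0=(B+C)[:2]/2
x,r=fit([*c0,yaw],[('scene',(-100,70*sg,100),sc((237,117))),('scene',(-100,-70*sg,100),sc((32,180))),('scene',(100,70*sg,100),sc((345,375))),
 ('side',(-100,-70*sg,100),sd((445,57))),('side',(-100,70*sg,100),sd((403,160))),('side',(100,70*sg,100),sd((120,108))),('side',(100,70*sg,0),sd((122,232))),('side',(-100,70*sg,0),sd((400,275)))])
print('fix',x,sg,r)
for p in [(698,158),(597,205),(548,135)]: print('stand',onz('scene',sc(p),75)[0])
for p in [(95,375),(215,392),(60,455)]: print('stand side',onz('side',sd(p),75)[0])
for cam,f,ps in [('scene',sc,[(592,45),(698,90)]),('side',sd,[(60,325),(205,305)])]:
  e=onz(cam,[f(p) for p in ps],145);print('bar',e,np.linalg.norm(e[1]-e[0]),np.degrees(np.arctan2(*(e[1]-e[0])[[1,0]])))
for p in [(148,190)]: print('collar',onz('scene',sc(p),110))
print('collar side',onz('side',sd((372,92)),110))
c,s=np.cos(x[2]),np.sin(x[2])
for cam in('scene','side'): # project collar guess
  print(cam,[ (k,np.round(proj(cam,[x[0]+c*k,x[1]+s*k,110])[0],1).tolist()) for k in(-80,-70,-60)])
print(sc((148,190)),sd((372,92)))
E
```

```text
(237, 117) [489. -92. 100.]
(32, 180) [ 476. -230.  100.]
(345, 375) [ 688. -109.  100.]
(118, 447) [ 671. -246.  100.]
(148, 190) [ 516. -166.  100.]
capz156 [[598.53148555 144.26279364 156.        ]] [[596.90878732 146.61986358 156.        ]]
fix [ 5.80244280e+02 -1.70284052e+02 -7.88755151e-02] 1.0 [[-0.7, -1.1], [-1.0, -0.1], [-0.3, -1.1], [-0.0, -0.4], [-0.7, 0.2], [-1.4, 1.3], [0.4, -1.0], [-2.0, 1.6]]
stand [638.91044476 175.35090598  75.        ]
stand [640.81474034  96.37476255  75.        ]
stand [578.94487926  95.13719391  75.        ]
stand side [628.88915042 124.30660113  75.        ]
stand side [558.06893789 122.961806    75.        ]
stand side [628.24718882 190.88391224  75.        ]
bar [[568.47401799 125.25803999 145.        ]
 [628.31286534 166.66737608 145.        ]] 72.76964179603881 34.683787035826384
bar [[631.21811684 163.80133006 145.        ]
 [560.20653224 130.71547483 145.        ]] 78.34104265186392 -155.0181555306106
collar [[ 522.50932498 -167.25538034  110.        ]]
collar side [[ 516.26732902 -156.03038187  110.        ]]
scene [(-80, [207.0, 203.5]), (-70, [208.4, 207.2]), (-60, [209.8, 210.9])]
side [(-80, [322.2, 169.6]), (-70, [317.5, 168.8]), (-60, [312.8, 168.0])]
(209.40044400444003, 212.00057000570007) (314.0, 170.66666666666666)
```

```bash
python3 - <<'E'
from h import *
o=get_obs();print(np.round(camera_model('wrist')['T_tool_cam'],3))
def where(t,z):
    o['ee_pos']=np.array([0,0,z]);u=onz('wrist',[[280,210]],t[2],o)[0];return np.array(t[:2])-u[:2]
print('fix',where((519,-165,110),300),'key',where((597,145,150),300))
E
```

```text
[[ 0.00000e+00  9.62000e-01  2.74000e-01  7.61610e+01]
 [ 1.00000e+00  0.00000e+00 -0.00000e+00  1.00000e-02]
 [-0.00000e+00  2.74000e-01 -9.62000e-01 -1.64329e+02]
 [ 0.00000e+00  0.00000e+00  0.00000e+00  1.00000e+00]]
fix [ 541.12554004 -155.86609717] key [608.83627426 149.46709406]
```

drive_tool --series '[{"tx":0.024,"ty":0.028,"tz":0.007},{"tx":0.024,"ty":0.028,"tz":0.007},{"tx":0.024,"ty":0.028,"tz":0.007},{"tx":0.024,"ty":0.028,"tz":0.007},{"tx":0.024,"ty":0.028,"tz":0.007}]'

```text
invalid input
```

drive_tool --series '[{"tx":0.024,"ty":0.028,"tz":0.007},{"tx":0.024,"ty":0.028,"tz":0.007},{"tx":0.024,"ty":0.028,"tz":0.007},{"tx":0.024,"ty":0.028,"tz":0.007},{"tx":0.024,"ty":0.028,"tz":0.007}]'

```text
invalid input
```

drive_tool --series '[{"tx":0.024,"ty":0.028,"tz":0.007},{"tx":0.012,"ty":0.02,"tz":0.005},{},{}]'

```text
invalid input
```

drive_tool --series '[{"tx":0.024,"ty":0.028,"tz":0.007,"rx":0,"ry":0,"rz":0,"hand":1},{"tx":0.024,"ty":0.028,"tz":0.007,"rx":0,"ry":0,"rz":0,"hand":1},{"tx":0.024,"ty":0.028,"tz":0.007,"rx":0,"ry":0,"rz":0,"hand":1},{"tx":0.024,"ty":0.028,"tz":0.007,"rx":0,"ry":0,"rz":0,"hand":1},{"tx":0.024,"ty":0.028,"tz":0.007,"rx":0,"ry":0,"rz":0,"hand":1}]'

```text
time: 1.32
ee_pos: [353.5, -356.9, 254.1]
tool_rot: [0.0, 0.976, 0.216, 0.0]
ft_force: [0.5, -0.5, 0.5]
grip_width: 93.3
```

drive_tool --series '[{"tx":0.024,"ty":0.028,"tz":0.007,"rx":0,"ry":0,"rz":0,"hand":1},{"tx":0.024,"ty":0.028,"tz":0.007,"rx":0,"ry":0,"rz":0,"hand":1},{"tx":0.024,"ty":0.028,"tz":0.007,"rx":0,"ry":0,"rz":0,"hand":1},{"tx":0.024,"ty":0.028,"tz":0.007,"rx":0,"ry":0,"rz":0,"hand":1},{"tx":0.024,"ty":0.028,"tz":0.007,"rx":0,"ry":0,"rz":0,"hand":1}]'

```text
time: 1.73
ee_pos: [473.6, -216.7, 289.2]
tool_rot: [0.0, 0.976, 0.217, 0.0]
ft_force: [0.4, -0.3, 0.7]
grip_width: 92.9
```

drive_tool --series '[{"tx":0.024,"ty":0.028,"tz":0.007,"rx":0,"ry":0,"rz":0,"hand":1},{"tx":0.018,"ty":0.024,"tz":0.004,"rx":0,"ry":0,"rz":0,"hand":1},{"tx":0,"ty":0,"tz":0,"rx":0,"ry":0,"rz":0,"hand":1},{"tx":0,"ty":0,"tz":0,"rx":0,"ry":0,"rz":0,"hand":1}]'

```text
time: 2.07
ee_pos: [515.2, -165.3, 299.6]
tool_rot: [0.0, 0.976, 0.218, -0.0]
ft_force: [-0.3, -0.3, -0.0]
grip_width: 92.9
```

```bash
python3 - <<'E'
from h import *
import json
o=get_obs();im=capture('wrist');cv2.imwrite('pics/w1.png',im)
json.dump({k:np.array(v).tolist() for k,v in o.items()},open('w1.json','w'))
print(o['ee_pos'],o['tool_rot'],proj('wrist',[519,-165,110],o))
E
```

```text
[ 515.22408816 -165.28656318  299.57344816] [ 4.86505971e-05  9.75965208e-01  2.17926387e-01 -3.17980777e-05] [[282.40963987 183.42703021]]
```

View pics/w1.png

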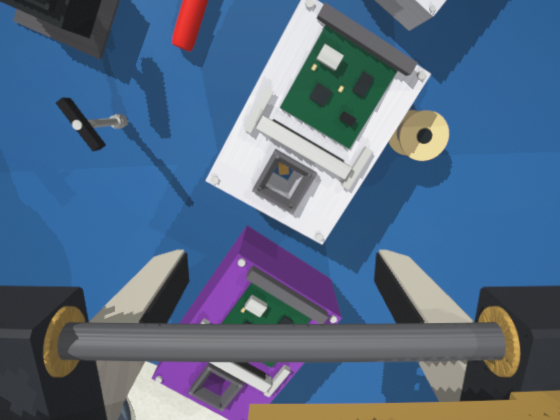

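```bash
python3 - <<'E'
from h import *
im=cv2.imread('pics/w1.png')[140:220,240:330]
cv2.imwrite('pics/w1c.png',cv2.resize(im,None,fx=7.5,fy=7.5,interpolation=cv2.INTER_CUBIC))
E
```

```text
(no output)
```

View pics/w1c.png

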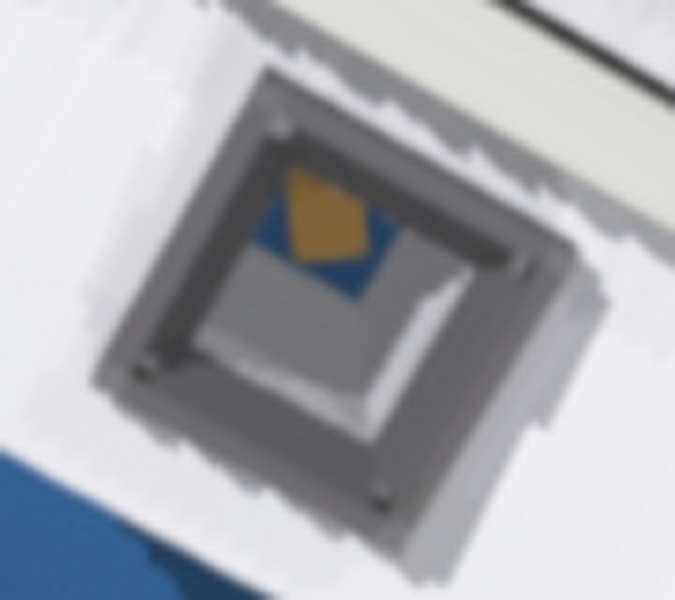

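```bash
python3 - <<'E'
from h import *
import json
o=json.load(open('w1.json'))
f=lambda ps:[(p[0]/7.5+240-.43,p[1]/7.5+140-.43) for p in ps]
C=onz('wrist',f([(268,68),(578,250),(405,552),(97,385)]),110,o)
print(C[:,:2].round(1),'centre',C.mean(0).round(1),'diagcross',[ (C[0]+C[2])/2,(C[1]+C[3])/2])
for i in range(4):
    d=C[(i+1)%4]-C[i];print(np.linalg.norm(d).round(1),np.degrees(np.arctan2(d[1],d[0])).round(1))
m=onz('wrist',f([(285,130),(520,262),(382,495),(147,368)]),110,o);print('mouth',m.mean(0),m[:,:2].round(1))
t=onz('wrist',f([(204,338),(372,440),(475,270)]),100,o);print('throat',t.round(1))
S=onz('wrist',f([(285,165),(300,262),(370,250),(360,205)]),34,o);print('stem',S.round(1))
for i in range(3):
    d=S[i+1]-S[i];print(np.linalg.norm(d).round(1),np.degrees(np.arctan2(d[1],d[0])).round(1))
F=onz('wrist',[(210,181),(323,241),(426,75)],100,o);print('fixcorners',F.round(1))
E
```

```text
[[ 547.  -144.2]
 [ 542.9 -191. ]
 [ 496.1 -188.3]
 [ 499.5 -141.3]] centre [ 521.4 -166.2  110. ] diagcross [array([ 521.54741937, -166.25798293,  110.        ]), array([ 521.16502084, -166.11139247,  110.        ])]
46.9 -95.1
46.9 176.8
47.2 85.8
47.7 -3.5
mouth [ 521.31399741 -165.68261653  110.        ] [[ 540.7 -149.6]
 [ 538.2 -184.8]
 [ 501.9 -182.1]
 [ 504.4 -146.3]]
throat [[ 509.2 -152.   100. ]
 [ 506.1 -178.8  100. ]
 [ 533.3 -181.2  100. ]]
stem [[ 526.4 -155.5   34. ]
 [ 513.4 -164.2   34. ]
 [ 519.9 -173.5   34. ]
 [ 525.7 -168.9   34. ]]
15.7 -146.2
11.3 -55.0
7.4 37.9
fixcorners [[ 488.1  -98.1  100. ]
 [ 479.1 -231.7  100. ]
 [ 670.7 -244.7  100. ]]
```

drive_tool --series '[{"tx":0.0106,"ty":0.039,"tz":-0.006,"rx":0,"ry":0,"rz":0,"hand":1},{"tx":0.0106,"ty":0.039,"tz":-0.006,"rx":0,"ry":0,"rz":0,"hand":1},{"tx":0.0106,"ty":0.039,"tz":-0.006,"rx":0,"ry":0,"rz":0,"hand":1},{"tx":0.0106,"ty":0.039,"tz":-0.006,"rx":0,"ry":0,"rz":0,"hand":1},{"tx":0.0106,"ty":0.039,"tz":-0.006,"rx":0,"ry":0,"rz":0,"hand":1}]'

```text
time: 2.53
ee_pos: [567.5, 29.1, 269.3]
tool_rot: [0.0, 0.976, 0.216, -0.0]
ft_force: [0.0, -0.2, -0.5]
grip_width: 93.0
```

drive_tool --series '[{"tx":0.0106,"ty":0.039,"tz":-0.006,"rx":0,"ry":0,"rz":0,"hand":1},{"tx":0.0106,"ty":0.039,"tz":-0.006,"rx":0,"ry":0,"rz":0,"hand":1},{"tx":0.0106,"ty":0.039,"tz":-0.006,"rx":0,"ry":0,"rz":0,"hand":1},{"tx":0,"ty":0,"tz":0,"rx":0,"ry":0,"rz":0,"hand":1},{"tx":0,"ty":0,"tz":0,"rx":0,"ry":0,"rz":0,"hand":1}]'

```text
time: 2.95
ee_pos: [599.3, 145.9, 250.7]
tool_rot: [0.0, 0.976, 0.217, -0.001]
ft_force: [-0.7, 1.3, 0.4]
grip_width: 92.5
```

```bash
python3 - <<'E'
from h import *
import json
o=get_obs();im=capture('wrist');cv2.imwrite('pics/w2.png',im)
json.dump({k:np.array(v).tolist() for k,v in o.items()},open('w2.json','w'))
print(o['ee_pos'],o['tool_rot'])
c=proj('wrist',[597,145,150],o)[0].astype(int);print(c)
x0=max(0,c[0]-120);y0=max(0,c[1]-110);print(x0,y0)
cv2.imwrite('pics/w2c.png',cv2.resize(im[y0:y0+180,x0:x0+240],None,fx=3.3333,fy=3.33333,interpolation=cv2.INTER_CUBIC))
E
```

```text
[599.32473391 145.87802201 250.70509411] [ 7.36899442e-05  9.76101372e-01  2.17314344e-01 -7.62504208e-04]
[280 214]
160 104
```

View pics/w2c.png

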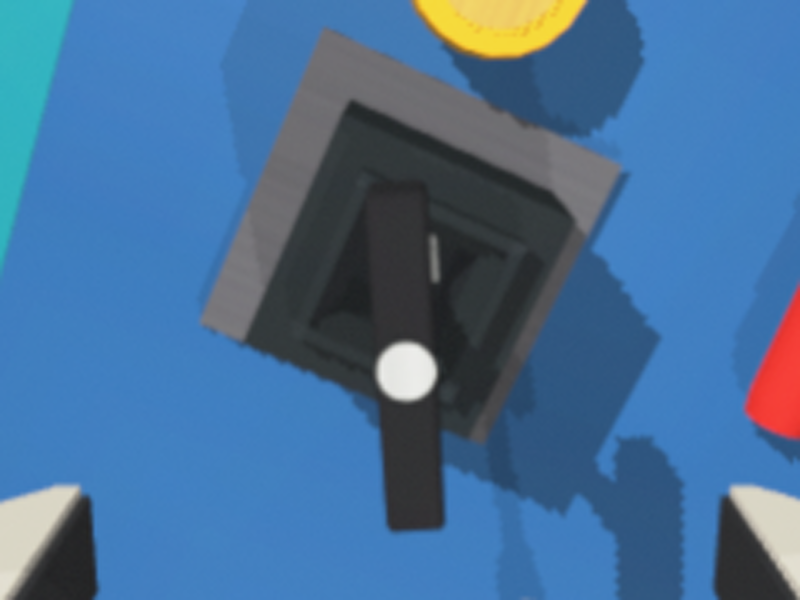

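```bash
python3 - <<'E'
from h import *
import json
o=json.load(open('w2.json'))
f=lambda ps:[(p[0]/3.33333+160-.35,p[1]/3.33333+104-.35) for p in ps]
print('cap',onz('wrist',f([(406,372)]),156,o))
for z,a,b in [(156,(367,215),(388,528)),(156,(428,215),(442,525))]:
    P=onz('wrist',f([a,b]),z,o);d=P[0]-P[1];print('edge',P.round(1)[:,:2],np.degrees(np.arctan2(d[1],d[0])))
P=onz('wrist',f([(350,100),(573,220),(485,440),(250,340)]),75,o);print('stand top',P.round(1)[:,:2],P.mean(0))
for i in range(4):
    d=P[(i+1)%4]-P[i];print(np.linalg.norm(d).round(1),np.degrees(np.arctan2(d[1],d[0])).round(1))
P=onz('wrist',f([(363,172),(527,247),(300,330)]),75,o);print('well outer',P.round(1)[:,:2],(P[1]+P[2])/2)
# scene/side triangulate of cap
print(o['joint_positions'])
E
```

```text
cap [[598.36053828 145.12793772 156.        ]]
edge [[626.7 167.7]
 [562.4 132.9]] 28.42464297045538
edge [[632.3 155.8]
 [568.4 121.9]] 27.97562785866845
stand top [[640.6 181.9]
 [637.1 111. ]
 [567.3 104.5]
 [566.  179.9]] [602.73150462 144.35056707  75.        ]
71.0 -92.9
70.1 -174.7
75.4 91.0
74.7 1.5
well outer [[624.2 170.4]
 [624.6 119.4]
 [574.9 168. ]] [599.73616066 143.66181232  75.        ]
[0.16340786340720825, 0.44567158580640687, 1.4297535392357485, -0.00024306211332910367, 1.2676819862654358, 1.296152360061268]
```

drive_tool --series '[{"tx":-0.001,"ty":-0.0007,"tz":-0.04,"rx":0,"ry":0,"rz":0.054,"hand":1},{"tx":0,"ty":0,"tz":-0.04,"rx":0,"ry":0,"rz":0,"hand":1},{"tx":0,"ty":0,"tz":-0.035,"rx":0,"ry":0,"rz":0,"hand":1},{"tx":0,"ty":0,"tz":-0.01,"rx":0,"ry":0,"rz":0,"hand":1},{"tx":0,"ty":0,"tz":0,"rx":0,"ry":0,"rz":0,"hand":1}]'

```text
time: 3.42
ee_pos: [597.3, 143.0, 124.8]
tool_rot: [-0.0, 0.97, 0.242, -0.002]
ft_force: [1.0, 0.5, 0.4]
grip_width: 93.3
```

drive_tool --series '[{"tx":0,"ty":0,"tz":0,"rx":0,"ry":0,"rz":0,"hand":-1},{"tx":0,"ty":0,"tz":0,"rx":0,"ry":0,"rz":0,"hand":-1},{"tx":0,"ty":0,"tz":0,"rx":0,"ry":0,"rz":0,"hand":-1},{"tx":0,"ty":0,"tz":0,"rx":0,"ry":0,"rz":0,"hand":-1},{"tx":0,"ty":0,"tz":0,"rx":0,"ry":0,"rz":0,"hand":-1}]'

```text
time: 3.83
ee_pos: [598.9, 145.0, 127.7]
tool_rot: [0.0, 0.97, 0.243, 0.001]
ft_force: [0.7, 0.6, 0.2]
grip_width: 64.5
```

drive_tool --series '[{"tx":0,"ty":0,"tz":0,"rx":0,"ry":0,"rz":0,"hand":-1},{"tx":0,"ty":0,"tz":0,"rx":0,"ry":0,"rz":0,"hand":-1},{"tx":0,"ty":0,"tz":0,"rx":0,"ry":0,"rz":0,"hand":-1},{"tx":0,"ty":0,"tz":0,"rx":0,"ry":0,"rz":0,"hand":-1},{"tx":0,"ty":0,"tz":0,"rx":0,"ry":0,"rz":0,"hand":-1}]'

```text
time: 4.25
ee_pos: [598.5, 145.0, 126.6]
tool_rot: [-0.0, 0.97, 0.243, -0.0]
ft_force: [-0.0, 0.2, -0.2]
grip_width: 30.7
```

drive_tool --series '[{"tx":0,"ty":0,"tz":0,"rx":0,"ry":0,"rz":0,"hand":-1},{"tx":0,"ty":0,"tz":0,"rx":0,"ry":0,"rz":0,"hand":-1},{"tx":0,"ty":0,"tz":0,"rx":0,"ry":0,"rz":0,"hand":-1},{"tx":0,"ty":0,"tz":0,"rx":0,"ry":0,"rz":0,"hand":-1},{"tx":0,"ty":0,"tz":0,"rx":0,"ry":0,"rz":0,"hand":-1}]'

```text
time: 4.67
ee_pos: [598.5, 145.0, 126.6]
tool_rot: [-0.0, 0.97, 0.243, -0.0]
ft_force: [-0.1, -0.2, -0.9]
grip_width: 13.4
```

```bash
python3 - <<'E'
from h import *
o=get_obs();print({k:np.round(v,3).tolist() for k,v in o.items()})
E
```

```text
{'time': 4.667, 'joint_positions': [0.162, 0.57, 1.554, 0.0, 1.017, 1.242], 'joint_velocities': [-0.0, -0.002, 0.001, 0.002, -0.0, -0.0], 'joint_torque': [-0.173, -59.871, -26.536, -0.053, -0.073, -0.004], 'ee_pos': [598.473, 144.988, 126.595], 'tool_rot': [-0.0, 0.97, 0.243, -0.0], 'ft_force': [-0.087, -0.164, -0.91], 'moment': [0.07, -0.02, -0.019], 'grip_width': 13.436}
```

drive_tool --series '[{"tx":0,"ty":0,"tz":0.02,"rx":0,"ry":0,"rz":0,"hand":-1},{"tx":0,"ty":0,"tz":0.035,"rx":0,"ry":0,"rz":0,"hand":-1},{"tx":0,"ty":0,"tz":0.035,"rx":0,"ry":0,"rz":0,"hand":-1},{"tx":-0.003,"ty":-0.013,"tz":0.035,"rx":0,"ry":0,"rz":0.04,"hand":-1},{"tx":-0.0075,"ty":-0.03,"tz":0.005,"rx":0,"ry":0,"rz":0.04,"hand":-1}]'

```text
time: 5.08
ee_pos: [590.1, 103.8, 262.6]
tool_rot: [0.0, 0.959, 0.284, 0.004]
ft_force: [0.8, -0.2, -1.9]
grip_width: 13.6
```

drive_tool --series '[{"tx":-0.0087,"ty":-0.035,"tz":0,"rx":0,"ry":0,"rz":0.04,"hand":-1},{"tx":-0.0087,"ty":-0.035,"tz":0,"rx":0,"ry":0,"rz":0,"hand":-1},{"tx":-0.0087,"ty":-0.035,"tz":0,"rx":0,"ry":0,"rz":0,"hand":-1},{"tx":-0.0087,"ty":-0.035,"tz":0,"rx":0,"ry":0,"rz":0,"hand":-1},{"tx":-0.0087,"ty":-0.035,"tz":0,"rx":0,"ry":0,"rz":0,"hand":-1}]'

```text
time: 5.5
ee_pos: [543.6, -74.5, 256.5]
tool_rot: [-0.0, 0.954, 0.301, -0.0]
ft_force: [-0.2, -0.7, -1.5]
grip_width: 13.4
```

drive_tool --series '[{"tx":-0.0087,"ty":-0.035,"tz":0,"rx":0,"ry":0,"rz":0,"hand":-1},{"tx":-0.0087,"ty":-0.035,"tz":0,"rx":0,"ry":0,"rz":0,"hand":-1},{"tx":-0.0058,"ty":-0.0232,"tz":0,"rx":0,"ry":0,"rz":0,"hand":-1},{"tx":0,"ty":0,"tz":-0.01,"rx":0,"ry":0,"rz":0,"hand":-1},{"tx":0,"ty":0,"tz":0,"rx":0,"ry":0,"rz":0,"hand":-1}]'

```text
time: 5.92
ee_pos: [520.3, -166.9, 244.9]
tool_rot: [-0.001, 0.954, 0.3, -0.001]
ft_force: [-0.3, 0.3, -2.1]
grip_width: 13.9
```

drive_tool --series '[{"tx":0,"ty":0,"tz":0,"rx":0,"ry":0,"rz":0,"hand":-1},{"tx":0,"ty":0,"tz":0,"rx":0,"ry":0,"rz":0,"hand":-1}]'

```text
time: 6.08
ee_pos: [521.5, -165.3, 246.7]
tool_rot: [-0.0, 0.954, 0.301, -0.0]
ft_force: [0.2, 0.9, -1.8]
grip_width: 13.9
```

```bash
python3 - <<'E'
from h import *
o=get_obs();print({k:np.round(v,3).tolist() for k,v in o.items()})
c=[521.3,-166.2]
ims=[]
for n in('scene','side'):
    im=capture(n);cv2.imwrite(f'pics/{n}1.png',im)
    p=proj(n,[*c,150])[0].astype(int);x0,y0=p-[33,50];print(n,x0,y0)
    ims.append(cv2.resize(im[y0:y0+100,x0:x0+66],None,fx=6,fy=6,interpolation=cv2.INTER_CUBIC))
cv2.imwrite('pics/hov.png',np.hstack(ims))
E
```

```text
{'time': 6.083, 'joint_positions': [-0.392, 0.318, 1.626, 0.0, 1.198, 0.567], 'joint_velocities': [0.007, -0.003, -0.005, -0.0, 0.001, -0.002], 'joint_torque': [-0.754, -49.291, -29.91, 0.048, -0.034, 0.005], 'ee_pos': [521.498, -165.305, 246.652], 'tool_rot': [-0.0, 0.954, 0.301, -0.0], 'ft_force': [0.224, 0.856, -1.773], 'moment': [0.022, -0.002, 0.011], 'grip_width': 13.91}
scene 174 151
side 280 101
```

View pics/hov.png

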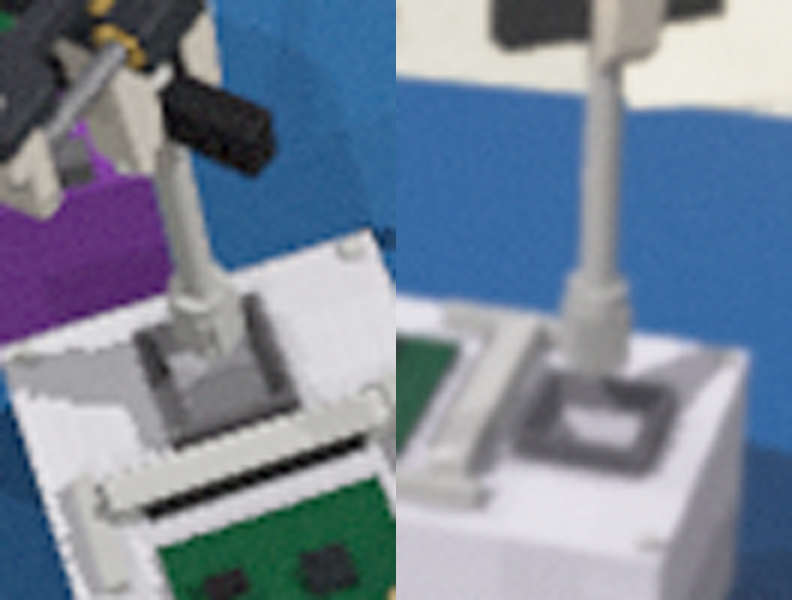

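```bash
python3 - <<'E'
from h import *
# sensitivity and checks
for n,foot,col in[('scene',(208.3,206.8),(210.2,212.7)),('side',(313.6,161),(313.5,171))]:
    print(n,'foot pred',proj(n,[521.5,-165.3,130])[0],'seen',foot,'| collar pred',proj(n,[521.3,-166.2,110])[0],'seen',col,'| foot-col pred',proj(n,[521.3,-166.2,130])[0]-proj(n,[521.3,-166.2,110])[0])
    p=proj(n,[[521.3,-166.2,130],[531.3,-166.2,130],[521.3,-156.2,130]]);print('d/10mm',p[1]-p[0],p[2]-p[0])
    q=proj(n,[[521.5,-165.3,130],[521.5,-165.3,230]]);print('rod dir',q[1]-q[0])
E
```

```text
scene foot pred [208.90425452 206.21676031] seen (208.3, 206.8) | collar pred [209.65391671 211.37431512] seen (210.2, 212.7) | foot-col pred [-1.19007014 -5.06890635]
d/10mm [1.79338817 3.68049068] [ 4.48625664 -1.7942932 ]
rod dir [ -6.62907817 -28.40715406]
side foot pred [312.58191062 159.76467048] seen (313.6, 161) | collar pred [312.41575138 167.83494904] seen (313.5, 171) | foot-col pred [ 0.33539866 -8.27937437]
d/10mm [-4.79665732 -0.55609315] [-0.8181378   2.46408945]
rod dir [  1.71954845 -43.87915932]
```

drive_tool --series '[{"tx":-0.0002,"ty":-0.0006,"tz":-0.012,"rx":0,"ry":0,"rz":0,"hand":-1},{"tx":0,"ty":0,"tz":-0.012,"rx":0,"ry":0,"rz":0,"hand":-1},{"tx":0,"ty":0,"tz":0,"rx":0,"ry":0,"rz":0,"hand":-1},{"tx":0,"ty":0,"tz":0,"rx":0,"ry":0,"rz":0,"hand":-1}]'

```text
time: 6.52
ee_pos: [521.1, -166.3, 222.7]
tool_rot: [-0.0, 0.954, 0.301, -0.0]
ft_force: [-0.1, -0.1, -1.0]
grip_width: 13.5
```

drive_tool --series '[{"tx":0,"ty":0,"tz":-0.005,"rx":0,"ry":0,"rz":0,"hand":-1},{"tx":0,"ty":0,"tz":-0.005,"rx":0,"ry":0,"rz":0,"hand":-1},{"tx":0,"ty":0,"tz":0,"rx":0,"ry":0,"rz":0,"hand":-1}]'

```text
time: 6.77
ee_pos: [520.8, -166.6, 212.0]
tool_rot: [-0.0, 0.954, 0.301, -0.0]
ft_force: [-0.1, 0.3, -2.8]
grip_width: 13.6
```

```bash
cat > st.py <<'E'
from h import *
o=get_obs();print({k:np.round(o[k],2).tolist() for k in('time','ee_pos','ft_force','moment','grip_width')},'yaw',round(2*np.degrees(np.arctan2(o['tool_rot'][2],o['tool_rot'][1])),1),'foot',round(o['ee_pos'][2]-116.6,1),'j6',round(o['joint_positions'][5],2))
E
python3 st.py
```

```text
{'time': 6.77, 'ee_pos': [520.84, -166.63, 211.96], 'ft_force': [-0.08, 0.27, -2.76], 'moment': [-0.02, 0.04, -0.0], 'grip_width': 13.63} yaw 35.0 foot 95.4 j6 0.57
```

drive_tool --series '[{"tx":0.0002,"ty":0,"tz":-0.005,"rx":0,"ry":0,"rz":0,"hand":-1},{"tx":0,"ty":0,"tz":-0.005,"rx":0,"ry":0,"rz":0,"hand":-1},{"tx":0,"ty":0,"tz":-0.005,"rx":0,"ry":0,"rz":0,"hand":-1},{"tx":0,"ty":0,"tz":-0.005,"rx":0,"ry":0,"rz":0,"hand":-1}]'

```text
time: 7.1
ee_pos: [521.2, -166.8, 192.0]
tool_rot: [-0.0, 0.954, 0.301, -0.0]
ft_force: [-0.3, 0.0, -1.6]
grip_width: 13.7
```

drive_tool --series '[{"tx":0,"ty":0,"tz":-0.005,"rx":0,"ry":0,"rz":0,"hand":-1},{"tx":0,"ty":0,"tz":-0.005,"rx":0,"ry":0,"rz":0,"hand":-1},{"tx":0,"ty":0,"tz":-0.005,"rx":0,"ry":0,"rz":0,"hand":-1},{"tx":0,"ty":0,"tz":-0.005,"rx":0,"ry":0,"rz":0,"hand":-1}]'

```text
time: 7.43
ee_pos: [521.3, -166.8, 172.1]
tool_rot: [-0.0, 0.954, 0.301, -0.0]
ft_force: [0.6, 0.5, -2.2]
grip_width: 13.9
```

drive_tool --series '[{"tx":0,"ty":0,"tz":-0.005,"rx":0,"ry":0,"rz":0,"hand":-1},{"tx":0,"ty":0,"tz":-0.005,"rx":0,"ry":0,"rz":0,"hand":-1},{"tx":0,"ty":0,"tz":-0.004,"rx":0,"ry":0,"rz":0,"hand":-1},{"tx":0,"ty":0,"tz":0,"rx":0,"ry":0,"rz":0,"hand":-1}]'

```text
time: 7.77
ee_pos: [520.9, -166.7, 157.7]
tool_rot: [-0.0, 0.954, 0.301, -0.001]
ft_force: [-0.1, -0.6, -2.1]
grip_width: 13.8
```

```bash
python3 st.py
```

```text
{'time': 7.77, 'ee_pos': [520.92, -166.69, 157.7], 'ft_force': [-0.07, -0.56, -2.1], 'moment': [0.0, -0.01, 0.02], 'grip_width': 13.79} yaw 35.0 foot 41.1 j6 0.57
```

drive_tool --series '[{"tx":0,"ty":0,"tz":-0.003,"rx":0,"ry":0,"rz":0,"hand":-1},{"tx":0,"ty":0,"tz":-0.003,"rx":0,"ry":0,"rz":0,"hand":-1},{"tx":0,"ty":0,"tz":0,"rx":0,"ry":0,"rz":0,"hand":-1}]'

```text
time: 8.02
ee_pos: [521.1, -166.8, 152.2]
tool_rot: [-0.0, 0.954, 0.301, -0.0]
ft_force: [-0.7, 0.4, -2.4]
grip_width: 13.8
```

drive_tool --series '[{"tx":0,"ty":0,"tz":-0.0015,"rx":0,"ry":0,"rz":0,"hand":-1},{"tx":0,"ty":0,"tz":0,"rx":0,"ry":0,"rz":0,"hand":-1},{"tx":0,"ty":0,"tz":0,"rx":0,"ry":0,"rz":0,"hand":-1}]'

```text
time: 8.27
ee_pos: [521.3, -166.8, 151.2]
tool_rot: [0.0, 0.954, 0.301, 0.0]
ft_force: [0.9, -0.7, -1.6]
grip_width: 13.7
```

drive_tool --series '[{"tx":0,"ty":0,"tz":-0.0015,"rx":0,"ry":0,"rz":0,"hand":-1},{"tx":0,"ty":0,"tz":0,"rx":0,"ry":0,"rz":0,"hand":-1},{"tx":0,"ty":0,"tz":0,"rx":0,"ry":0,"rz":0,"hand":-1}]'

```text
time: 8.52
ee_pos: [521.3, -166.8, 149.6]
tool_rot: [-0.0, 0.954, 0.301, -0.0]
ft_force: [0.4, 1.1, -2.3]
grip_width: 14.0
```

```bash
python3 st.py
```

```text
{'time': 8.52, 'ee_pos': [521.25, -166.83, 149.6], 'ft_force': [0.4, 1.12, -2.33], 'moment': [0.02, -0.01, 0.02], 'grip_width': 13.98} yaw 35.0 foot 33.0 j6 0.57
```

Foot is at 33 with no contact yet. I'll go on in 1 mm steps.

drive_tool --series '[{"tx":0,"ty":0,"tz":-0.001,"rx":0,"ry":0,"rz":0,"hand":-1},{"tx":0,"ty":0,"tz":0,"rx":0,"ry":0,"rz":0,"hand":-1},{"tx":0,"ty":0,"tz":0,"rx":0,"ry":0,"rz":0,"hand":-1}]'

```text
time: 8.77
ee_pos: [521.2, -166.8, 148.6]
tool_rot: [-0.0, 0.954, 0.301, -0.0]
ft_force: [0.1, 1.0, -0.2]
grip_width: 13.8
```

drive_tool --series '[{"tx":0,"ty":0,"tz":-0.001,"rx":0,"ry":0,"rz":0,"hand":-1},{"tx":0,"ty":0,"tz":0,"rx":0,"ry":0,"rz":0,"hand":-1},{"tx":0,"ty":0,"tz":0,"rx":0,"ry":0,"rz":0,"hand":-1}]'

```text
time: 9.02
ee_pos: [521.2, -166.8, 147.5]
tool_rot: [-0.0, 0.954, 0.301, -0.0]
ft_force: [-0.7, 1.7, -2.5]
grip_width: 13.7
```

```bash
python3 st.py
```

```text
{'time': 9.02, 'ee_pos': [521.18, -166.76, 147.5], 'ft_force': [-0.65, 1.68, -2.53], 'moment': [0.25, 0.1, -0.04], 'grip_width': 13.74} yaw 35.0 foot 30.9 j6 0.57
```

drive_tool --series '[{"tx":-0.0001,"ty":0.0005,"tz":-0.001,"rx":0,"ry":0,"rz":0,"hand":-1},{"tx":0,"ty":0,"tz":0,"rx":0,"ry":0,"rz":0,"hand":-1},{"tx":0,"ty":0,"tz":0,"rx":0,"ry":0,"rz":0,"hand":-1}]'

```text
time: 9.27
ee_pos: [521.2, -166.4, 146.5]
tool_rot: [0.0, 0.954, 0.301, -0.0]
ft_force: [0.3, -0.4, -2.1]
grip_width: 13.7
```

```bash
python3 st.py
```

```text
{'time': 9.27, 'ee_pos': [521.16, -166.36, 146.54], 'ft_force': [0.32, -0.39, -2.1], 'moment': [0.1, 0.02, 0.03], 'grip_width': 13.75} yaw 35.0 foot 29.9 j6 0.57
```

drive_tool --series '[{"tx":0,"ty":0.0002,"tz":-0.0015,"rx":0,"ry":0,"rz":0,"hand":-1},{"tx":0,"ty":0,"tz":0,"rx":0,"ry":0,"rz":0,"hand":-1},{"tx":0,"ty":0,"tz":0,"rx":0,"ry":0,"rz":0,"hand":-1}]'

```text
time: 9.52
ee_pos: [521.2, -166.1, 145.1]
tool_rot: [0.0, 0.954, 0.301, -0.0]
ft_force: [0.5, -0.3, -2.2]
grip_width: 14.0
```

drive_tool --series '[{"tx":0,"ty":0,"tz":-0.0015,"rx":0,"ry":0,"rz":0,"hand":-1},{"tx":0,"ty":0,"tz":0,"rx":0,"ry":0,"rz":0,"hand":-1},{"tx":0,"ty":0,"tz":0,"rx":0,"ry":0,"rz":0,"hand":-1}]'

```text
time: 9.77
ee_pos: [521.2, -166.2, 143.5]
tool_rot: [0.0, 0.954, 0.301, -0.0]
ft_force: [-0.7, -0.1, -2.5]
grip_width: 13.6
```

```bash
python3 st.py
```

```text
{'time': 9.77, 'ee_pos': [521.18, -166.18, 143.54], 'ft_force': [-0.69, -0.08, -2.54], 'moment': [0.05, 0.08, 0.02], 'grip_width': 13.6} yaw 35.0 foot 26.9 j6 0.57
```

drive_tool --series '[{"tx":0,"ty":0,"tz":-0.0015,"rx":0,"ry":0,"rz":0,"hand":-1},{"tx":0,"ty":0,"tz":-0.0015,"rx":0,"ry":0,"rz":0,"hand":-1},{"tx":0,"ty":0,"tz":0,"rx":0,"ry":0,"rz":0,"hand":-1}]'

```text
time: 10.02
ee_pos: [521.1, -166.1, 140.3]
tool_rot: [-0.0, 0.954, 0.301, -0.0]
ft_force: [0.1, 1.1, -1.2]
grip_width: 13.7
```

drive_tool --series '[{"tx":0,"ty":0,"tz":-0.0015,"rx":0,"ry":0,"rz":0,"hand":-1},{"tx":0,"ty":0,"tz":0,"rx":0,"ry":0,"rz":0,"hand":-1},{"tx":0,"ty":0,"tz":0,"rx":0,"ry":0,"rz":0,"hand":-1}]'

```text
time: 10.27
ee_pos: [521.2, -166.1, 139.0]
tool_rot: [-0.0, 0.954, 0.301, -0.0]
ft_force: [0.2, 0.5, -3.1]
grip_width: 13.5
```

```bash
python3 st.py
```

```text
{'time': 10.27, 'ee_pos': [521.17, -166.14, 139.05], 'ft_force': [0.21, 0.54, -3.09], 'moment': [0.01, 0.03, 0.01], 'grip_width': 13.46} yaw 35.0 foot 22.4 j6 0.57
```

drive_tool --series '[{"tx":0,"ty":0,"tz":0,"rx":0,"ry":0,"rz":-0.07,"hand":-1},{"tx":0,"ty":0,"tz":0,"rx":0,"ry":0,"rz":-0.07,"hand":-1},{"tx":0,"ty":0,"tz":0,"rx":0,"ry":0,"rz":-0.07,"hand":-1},{"tx":0,"ty":0,"tz":0,"rx":0,"ry":0,"rz":-0.07,"hand":-1},{"tx":0,"ty":0,"tz":0,"rx":0,"ry":0,"rz":-0.07,"hand":-1}]'

```text
time: 10.68
ee_pos: [521.0, -165.9, 139.1]
tool_rot: [-0.0, 0.992, 0.128, -0.0]
ft_force: [-1.2, 1.0, -2.2]
grip_width: 14.0
```

```bash
python3 st.py
```

```text
{'time': 10.68, 'ee_pos': [521.02, -165.95, 139.07], 'ft_force': [-1.22, 0.96, -2.22], 'moment': [0.36, 0.2, 0.09], 'grip_width': 14.04} yaw 14.7 foot 22.5 j6 0.92
```

drive_tool --series '[{"tx":0,"ty":0,"tz":0,"rx":0,"ry":0,"rz":-0.07,"hand":-1},{"tx":0,"ty":0,"tz":0,"rx":0,"ry":0,"rz":-0.07,"hand":-1},{"tx":0,"ty":0,"tz":0,"rx":0,"ry":0,"rz":-0.07,"hand":-1},{"tx":0,"ty":0,"tz":0,"rx":0,"ry":0,"rz":-0.07,"hand":-1},{"tx":0,"ty":0,"tz":0,"rx":0,"ry":0,"rz":-0.07,"hand":-1}]'

```text
time: 11.1
ee_pos: [521.0, -165.9, 139.1]
tool_rot: [-0.0, 0.999, -0.046, -0.0]
ft_force: [-1.1, 1.1, -2.0]
grip_width: 14.0
```

drive_tool --series '[{"tx":0,"ty":0,"tz":0,"rx":0,"ry":0,"rz":-0.07,"hand":-1},{"tx":0,"ty":0,"tz":0,"rx":0,"ry":0,"rz":-0.07,"hand":-1},{"tx":0,"ty":0,"tz":0,"rx":0,"ry":0,"rz":-0.07,"hand":-1},{"tx":0,"ty":0,"tz":0,"rx":0,"ry":0,"rz":-0.07,"hand":-1},{"tx":0,"ty":0,"tz":0,"rx":0,"ry":0,"rz":-0.07,"hand":-1}]'

```text
time: 11.52
ee_pos: [521.0, -165.9, 139.1]
tool_rot: [-0.0, 0.976, -0.219, -0.0]
ft_force: [-1.8, 1.8, -2.0]
grip_width: 13.8
```

```bash
python3 st.py
```

```text
{'time': 11.52, 'ee_pos': [520.98, -165.93, 139.07], 'ft_force': [-1.79, 1.8, -2.03], 'moment': [0.32, 0.29, 0.07], 'grip_width': 13.8} yaw -25.4 foot 22.5 j6 1.62
```

drive_tool --series '[{"tx":-0.0002,"ty":0.0002,"tz":0,"rx":0,"ry":0,"rz":-0.07,"hand":-1},{"tx":0,"ty":0,"tz":0,"rx":0,"ry":0,"rz":-0.07,"hand":-1},{"tx":0,"ty":0,"tz":0,"rx":0,"ry":0,"rz":-0.07,"hand":-1},{"tx":0,"ty":0,"tz":0,"rx":0,"ry":0,"rz":-0.07,"hand":-1},{"tx":0,"ty":0,"tz":0,"rx":0,"ry":0,"rz":-0.07,"hand":-1}]'

```text
time: 11.93
ee_pos: [520.8, -165.8, 139.0]
tool_rot: [-0.0, 0.923, -0.386, -0.0]
ft_force: [-1.5, 0.6, -1.9]
grip_width: 13.7
```

```bash
python3 st.py
```

```text
{'time': 11.93, 'ee_pos': [520.79, -165.81, 139.04], 'ft_force': [-1.5, 0.65, -1.86], 'moment': [0.31, 0.17, 0.09], 'grip_width': 13.72} yaw -45.4 foot 22.4 j6 1.97
```

drive_tool --series '[{"tx":0,"ty":0,"tz":0,"rx":0,"ry":0,"rz":-0.05,"hand":-1},{"tx":0,"ty":0,"tz":0,"rx":0,"ry":0,"rz":-0.05,"hand":-1},{"tx":0,"ty":0,"tz":0,"rx":0,"ry":0,"rz":0,"hand":-1}]'

```text
time: 12.18
ee_pos: [520.8, -165.8, 139.1]
tool_rot: [-0.0, 0.902, -0.431, -0.0]
ft_force: [-1.0, 0.3, -1.8]
grip_width: 14.0
```

```bash
python3 st.py
```

```text
{'time': 12.18, 'ee_pos': [520.82, -165.8, 139.06], 'ft_force': [-1.04, 0.27, -1.83], 'moment': [0.34, 0.23, 0.12], 'grip_width': 14.02} yaw -51.1 foot 22.5 j6 2.07
```

drive_tool --series '[{"tx":0,"ty":0,"tz":0,"rx":0,"ry":0,"rz":-0.05,"hand":-1},{"tx":0,"ty":0,"tz":0,"rx":0,"ry":0,"rz":-0.05,"hand":-1},{"tx":0,"ty":0,"tz":0,"rx":0,"ry":0,"rz":0,"hand":-1}]'

```text
time: 12.43
ee_pos: [520.8, -165.8, 139.1]
tool_rot: [0.0, 0.88, -0.475, -0.0]
ft_force: [-2.1, 0.4, -1.6]
grip_width: 13.7
```

```bash
python3 st.py
```

```text
{'time': 12.43, 'ee_pos': [520.84, -165.83, 139.08], 'ft_force': [-2.06, 0.36, -1.57], 'moment': [0.36, 0.27, 0.11], 'grip_width': 13.68} yaw -56.7 foot 22.5 j6 2.17
```

drive_tool --series '[{"tx":0,"ty":0,"tz":0,"rx":0,"ry":0,"rz":-0.04,"hand":-1},{"tx":0,"ty":0,"tz":0,"rx":0,"ry":0,"rz":-0.04,"hand":-1},{"tx":0,"ty":0,"tz":0,"rx":0,"ry":0,"rz":0,"hand":-1}]'

```text
time: 12.68
ee_pos: [520.9, -165.9, 139.1]
tool_rot: [0.0, 0.861, -0.509, -0.0]
ft_force: [-1.0, 0.0, -2.2]
grip_width: 13.5
```

```bash
python3 st.py
```

```text
{'time': 12.68, 'ee_pos': [520.86, -165.85, 139.06], 'ft_force': [-1.03, 0.01, -2.22], 'moment': [0.38, 0.19, 0.06], 'grip_width': 13.47} yaw -61.2 foot 22.5 j6 2.25
```

drive_tool --series '[{"tx":0,"ty":0,"tz":0,"rx":0,"ry":0,"rz":-0.04,"hand":-1},{"tx":0,"ty":0,"tz":0,"rx":0,"ry":0,"rz":0,"hand":-1},{"tx":0,"ty":0,"tz":0,"rx":0,"ry":0,"rz":0,"hand":-1}]'

```text
time: 12.93
ee_pos: [520.9, -165.9, 139.1]
tool_rot: [0.0, 0.851, -0.525, -0.0]
ft_force: [-0.8, 1.0, -2.0]
grip_width: 13.8
```

```bash
python3 st.py
```

```text
{'time': 12.93, 'ee_pos': [520.88, -165.88, 139.07], 'ft_force': [-0.84, 0.96, -2.0], 'moment': [0.36, 0.34, 0.07], 'grip_width': 13.75} yaw -63.4 foot 22.5 j6 2.28
```

drive_tool --series '[{"tx":0,"ty":0,"tz":0,"rx":0,"ry":0,"rz":-0.04,"hand":-1},{"tx":0,"ty":0,"tz":0,"rx":0,"ry":0,"rz":0,"hand":-1},{"tx":0,"ty":0,"tz":0,"rx":0,"ry":0,"rz":0,"hand":-1}]'

```text
time: 13.18
ee_pos: [520.9, -165.9, 139.1]
tool_rot: [-0.0, 0.84, -0.542, -0.0]
ft_force: [-0.8, 1.1, -1.6]
grip_width: 13.7
```

```bash
python3 st.py
```

```text
{'time': 13.18, 'ee_pos': [520.91, -165.89, 139.07], 'ft_force': [-0.82, 1.09, -1.61], 'moment': [0.38, 0.29, 0.09], 'grip_width': 13.67} yaw -65.7 foot 22.5 j6 2.32
```

drive_tool --series '[{"tx":0,"ty":0,"tz":0,"rx":0,"ry":0,"rz":-0.04,"hand":-1},{"tx":0,"ty":0,"tz":0,"rx":0,"ry":0,"rz":0,"hand":-1},{"tx":0,"ty":0,"tz":0,"rx":0,"ry":0,"rz":0,"hand":-1}]'

```text
time: 13.43
ee_pos: [520.9, -165.9, 139.1]
tool_rot: [0.0, 0.829, -0.559, -0.0]
ft_force: [-1.0, 0.9, -2.5]
grip_width: 13.8
```

```bash
python3 st.py
```

```text
{'time': 13.43, 'ee_pos': [520.9, -165.9, 139.07], 'ft_force': [-1.01, 0.9, -2.53], 'moment': [0.44, 0.33, 0.06], 'grip_width': 13.77} yaw -68.0 foot 22.5 j6 2.36
```

drive_tool --series '[{"tx":0,"ty":0,"tz":0,"rx":0,"ry":0,"rz":-0.04,"hand":-1},{"tx":0,"ty":0,"tz":0,"rx":0,"ry":0,"rz":0,"hand":-1},{"tx":0,"ty":0,"tz":0,"rx":0,"ry":0,"rz":0,"hand":-1}]'

```text
time: 13.68
ee_pos: [520.9, -165.9, 139.1]
tool_rot: [0.0, 0.818, -0.576, -0.0]
ft_force: [-1.3, 1.1, -2.9]
grip_width: 13.8
```

```bash
python3 st.py
```

```text
{'time': 13.68, 'ee_pos': [520.92, -165.91, 139.08], 'ft_force': [-1.28, 1.06, -2.87], 'moment': [0.43, 0.35, 0.05], 'grip_width': 13.81} yaw -70.3 foot 22.5 j6 2.4
```

drive_tool --series '[{"tx":0,"ty":0,"tz":0,"rx":0,"ry":0,"rz":-0.04,"hand":-1},{"tx":0,"ty":0,"tz":0,"rx":0,"ry":0,"rz":0,"hand":-1},{"tx":0,"ty":0,"tz":0,"rx":0,"ry":0,"rz":0,"hand":-1}]'

```text
time: 13.93
ee_pos: [520.9, -165.9, 139.1]
tool_rot: [0.0, 0.806, -0.592, -0.0]
ft_force: [-2.1, 0.6, -2.8]
grip_width: 13.5
```

```bash
python3 st.py; python3 - <<'E'
from h import *
c=[545,-168]
ims=[]
for n,src in(('scene','scene0'),('scene',None)):
    im=cv2.imread(f'pics/{src}.png') if src else capture(n)
    cv2.imwrite('pics/scene2.png',im)
    p=proj(n,[550,-168,110])[0].astype(int);x0,y0=p-[33,50]
    ims.append(cv2.resize(im[y0:y0+100,x0:x0+66],None,fx=6,fy=6,interpolation=cv2.INTER_CUBIC))
cv2.imwrite('pics/jaw.png',np.hstack(ims))
E
```

```text
{'time': 13.93, 'ee_pos': [520.94, -165.93, 139.09], 'ft_force': [-2.13, 0.56, -2.76], 'moment': [0.5, 0.36, 0.07], 'grip_width': 13.54} yaw -72.6 foot 22.5 j6 2.44
```

View pics/jaw.png

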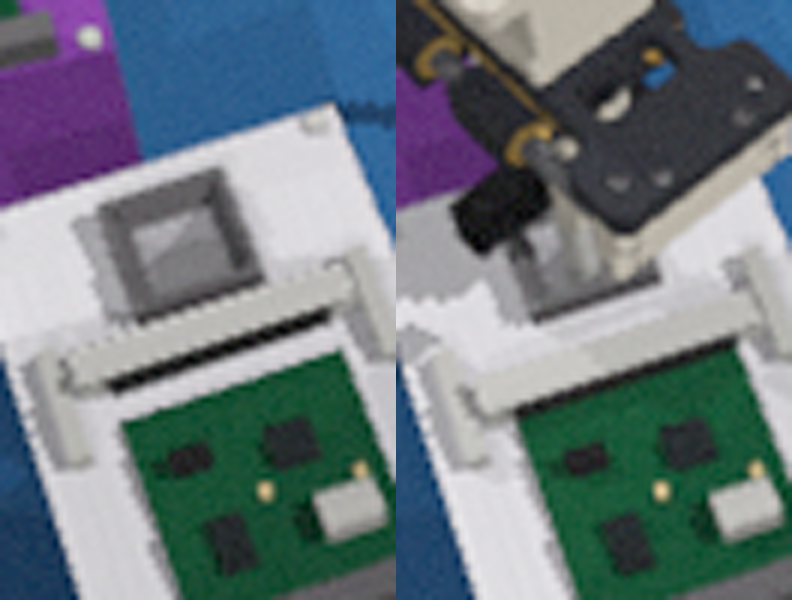

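drive_tool --series '[{"tx":0,"ty":0,"tz":0,"rx":0,"ry":0,"rz":-0.04,"hand":-1},{"tx":0,"ty":0,"tz":0,"rx":0,"ry":0,"rz":-0.02,"hand":-1},{"tx":0,"ty":0,"tz":0,"rx":0,"ry":0,"rz":0,"hand":-1}]'

```text
time: 14.23
ee_pos: [520.9, -165.9, 139.1]
tool_rot: [0.0, 0.787, -0.617, -0.0]
ft_force: [-1.2, 2.4, -2.8]
grip_width: 13.9
```

```bash
python3 st.py; python3 - <<'E'
from h import *
a=cv2.imread('pics/scene0.png',0);b=cv2.imread('pics/scene2.png',0);c=capture('scene');cv2.imwrite('pics/scene3.png',c);c=cv2.cvtColor(c,cv2.COLOR_BGR2GRAY)
p=proj('scene',[550,-168,110])[0].astype(int);x0,y0=p-[33,50]
# jaw right half + black face, crop coords (180..340, 270..345)/6
k=lambda i:cv2.resize(i,None,fx=4,fy=4,interpolation=cv2.INTER_CUBIC)
for (l,t,r,bt) in [(16,50,56,66),(12,56,34,67),(30,50,56,62)]:
    T=k(a[y0+t:y0+bt,x0+l:x0+r])
    for nm,I in(('2',b),('3',c)):
        S=k(I[y0+t-4:y0+bt+10,x0+l-5:x0+r+7]);M=cv2.matchTemplate(S,T,cv2.TM_CCOEFF_NORMED);_,v,_,q=cv2.minMaxLoc(M)
        print(nm,(q[0]/4-5,q[1]/4-4),round(v,2))
d=np.array([np.cos(-.075),np.sin(-.075),0])
print('full travel px',proj('scene',[545,-168,112]+d*11.8)-proj('scene',[545,-168,112]))
E
```

```text
{'time': 14.23, 'ee_pos': [520.95, -165.93, 139.11], 'ft_force': [-1.18, 2.35, -2.8], 'moment': [0.47, 0.28, 0.15], 'grip_width': 13.94} yaw -76.1 foot 22.5 j6 2.51
2 (3.5, 4.25) 0.46
3 (3.5, 4.25) 0.46
2 (1.75, 5.0) 0.59
3 (1.75, 5.0) 0.59
2 (-2.0, 6.25) 0.5
3 (-5.0, 7.25) 0.5
full travel px [[1.73386346 4.56565186]]
```

drive_tool --series '[{"tx":0,"ty":0,"tz":0,"rx":0,"ry":0,"rz":-0.04,"hand":-1},{"tx":0,"ty":0,"tz":0,"rx":0,"ry":0,"rz":-0.02,"hand":-1},{"tx":0,"ty":0,"tz":0,"rx":0,"ry":0,"rz":0,"hand":-1}]'

```text
time: 14.53
ee_pos: [521.0, -165.9, 139.1]
tool_rot: [0.0, 0.768, -0.64, -0.0]
ft_force: [-1.9, 0.6, -3.4]
grip_width: 13.7
```

```bash
python3 st.py
```

```text
{'time': 14.53, 'ee_pos': [520.97, -165.93, 139.12], 'ft_force': [-1.91, 0.58, -3.42], 'moment': [0.42, 0.39, 0.27], 'grip_width': 13.7} yaw -79.6 foot 22.5 j6 2.57
```

drive_tool --series '[{"tx":0,"ty":0,"tz":0,"rx":0,"ry":0,"rz":-0.04,"hand":-1},{"tx":0,"ty":0,"tz":0,"rx":0,"ry":0,"rz":0,"hand":-1},{"tx":0,"ty":0,"tz":0,"rx":0,"ry":0,"rz":0,"hand":-1}]'

```text
time: 14.78
ee_pos: [521.0, -165.9, 139.1]
tool_rot: [0.0, 0.756, -0.655, -0.0]
ft_force: [-1.2, 0.9, -2.9]
grip_width: 14.0
```

```bash
python3 st.py
```

```text
{'time': 14.78, 'ee_pos': [520.95, -165.94, 139.1], 'ft_force': [-1.18, 0.92, -2.87], 'moment': [0.44, 0.34, 0.31], 'grip_width': 14.04} yaw -81.8 foot 22.5 j6 2.6
```

drive_tool --series '[{"tx":0,"ty":0,"tz":0,"rx":0,"ry":0,"rz":0.07,"hand":-1},{"tx":0,"ty":0,"tz":0,"rx":0,"ry":0,"rz":0.07,"hand":-1},{"tx":0,"ty":0,"tz":0,"rx":0,"ry":0,"rz":0.07,"hand":-1},{"tx":0,"ty":0,"tz":0,"rx":0,"ry":0,"rz":0,"hand":-1}]'

```text
time: 15.12
ee_pos: [521.1, -166.0, 139.2]
tool_rot: [-0.0, 0.821, -0.571, 0.0]
ft_force: [-2.0, 1.0, -1.8]
grip_width: 14.0
```

```bash
python3 st.py
```

```text
{'time': 15.12, 'ee_pos': [521.1, -165.97, 139.23], 'ft_force': [-2.04, 1.04, -1.81], 'moment': [0.48, 0.4, 0.07], 'grip_width': 14.01} yaw -69.6 foot 22.6 j6 2.39
```

drive_tool --series '[{"tx":-0.0005,"ty":0.0004,"tz":0,"rx":0,"ry":0,"rz":0.05,"hand":-1},{"tx":0,"ty":0,"tz":0,"rx":0,"ry":0,"rz":0,"hand":-1},{"tx":0,"ty":0,"tz":0,"rx":0,"ry":0,"rz":0,"hand":-1}]'

```text
time: 15.37
ee_pos: [520.8, -165.7, 139.3]
tool_rot: [-0.0, 0.833, -0.553, 0.0]
ft_force: [-1.1, 0.6, -2.1]
grip_width: 13.8
```

```bash
python3 st.py
```

```text
{'time': 15.37, 'ee_pos': [520.8, -165.72, 139.35], 'ft_force': [-1.06, 0.57, -2.13], 'moment': [0.19, 0.02, 0.0], 'grip_width': 13.8} yaw -67.1 foot 22.7 j6 2.35
```

drive_tool --series '[{"tx":-0.0001,"ty":0.0002,"tz":0.003,"rx":0,"ry":0,"rz":0,"hand":-1},{"tx":0,"ty":0,"tz":0.003,"rx":0,"ry":0,"rz":0,"hand":-1},{"tx":0,"ty":0,"tz":0.003,"rx":0,"ry":0,"rz":0,"hand":-1},{"tx":0,"ty":0,"tz":0.003,"rx":0,"ry":0,"rz":0,"hand":-1},{"tx":0,"ty":0,"tz":0.003,"rx":0,"ry":0,"rz":0,"hand":-1}]'

```text
time: 15.78
ee_pos: [520.5, -165.4, 154.6]
tool_rot: [-0.0, 0.834, -0.552, 0.0]
ft_force: [-0.3, -0.2, -2.0]
grip_width: 13.8
```

```bash
python3 st.py
```

```text
{'time': 15.78, 'ee_pos': [520.52, -165.4, 154.63], 'ft_force': [-0.27, -0.16, -2.0], 'moment': [0.14, -0.04, -0.0], 'grip_width': 13.79} yaw -67.0 foot 38.0 j6 2.35
```

drive_tool --series '[{"tx":0.0005,"ty":-0.0005,"tz":0.006,"rx":0,"ry":0,"rz":0,"hand":-1},{"tx":0,"ty":0,"tz":0.01,"rx":0,"ry":0,"rz":0,"hand":-1},{"tx":0,"ty":0,"tz":0.01,"rx":0,"ry":0,"rz":0,"hand":-1},{"tx":0,"ty":0,"tz":0.01,"rx":0,"ry":0,"rz":0,"hand":-1},{"tx":0,"ty":0,"tz":0.01,"rx":0,"ry":0,"rz":0,"hand":-1}]'

```text
time: 16.2
ee_pos: [521.0, -165.9, 201.6]
tool_rot: [-0.0, 0.834, -0.552, 0.0]
ft_force: [-0.2, 0.0, -1.4]
grip_width: 13.8
```

drive_tool --series '[{"tx":0,"ty":0,"tz":0.012,"rx":0,"ry":0,"rz":0,"hand":-1},{"tx":0,"ty":0,"tz":0.015,"rx":0,"ry":0,"rz":0,"hand":-1},{"tx":0,"ty":0,"tz":0.015,"rx":0,"ry":0,"rz":0,"hand":-1},{"tx":0,"ty":0,"tz":0.015,"rx":0,"ry":0,"rz":0,"hand":-1},{"tx":0,"ty":0,"tz":0,"rx":0,"ry":0,"rz":0,"hand":-1}]'

```text
time: 16.62
ee_pos: [522.0, -166.2, 260.7]
tool_rot: [-0.001, 0.834, -0.552, 0.002]
ft_force: [-0.0, 0.9, -1.6]
grip_width: 13.6
```

```bash
python3 st.py; python3 - <<'E'
from h import *
c=[521.3,-166.2]
ims=[]
for n in('scene','side'):
    im=capture(n);cv2.imwrite(f'pics/{n}4.png',im)
    p=proj(n,[530,-167,140])[0].astype(int);x0,y0=p-[33,50];print(n,x0,y0)
    ims.append(cv2.resize(im[y0:y0+100,x0:x0+66],None,fx=6,fy=6,interpolation=cv2.INTER_CUBIC))
cv2.imwrite('pics/hov2.png',np.hstack(ims))
E
```

```text
{'time': 16.62, 'ee_pos': [521.97, -166.25, 260.67], 'ft_force': [-0.01, 0.87, -1.62], 'moment': [0.11, -0.01, 0.01], 'grip_width': 13.63} yaw -67.0 foot 144.1 j6 2.35
scene 176 157
side 275 104
```

View pics/hov2.png

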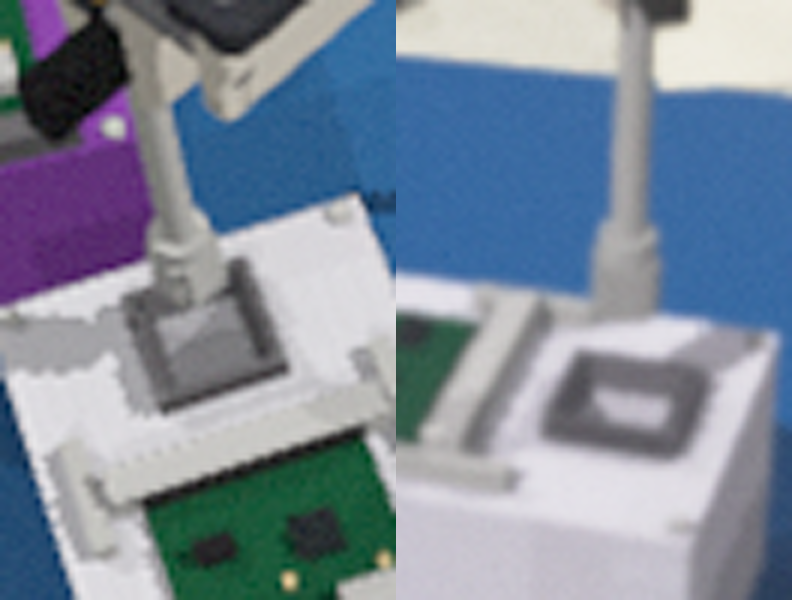

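The scene half shows the jaw's black face meeting the board edge and the foot clear above the collar. I'll carry the key back to the stand, unwinding the wrist on the way.

drive_tool --series '[{"tx":0.0055,"ty":0.0222,"tz":0,"rx":0,"ry":0,"rz":0.118,"hand":-1},{"tx":0.0055,"ty":0.0222,"tz":0,"rx":0,"ry":0,"rz":0.118,"hand":-1},{"tx":0.0055,"ty":0.0222,"tz":0,"rx":0,"ry":0,"rz":0.118,"hand":-1},{"tx":0.0055,"ty":0.0222,"tz":0,"rx":0,"ry":0,"rz":0.118,"hand":-1},{"tx":0.0055,"ty":0.0222,"tz":0,"rx":0,"ry":0,"rz":0.118,"hand":-1}]'

```text
time: 17.13
ee_pos: [548.0, -53.7, 256.0]
tool_rot: [0.0, 0.959, -0.283, -0.001]
ft_force: [0.5, -0.2, -1.4]
grip_width: 14.1
```

drive_tool --series '[{"tx":0.0055,"ty":0.0222,"tz":0,"rx":0,"ry":0,"rz":0.118,"hand":-1},{"tx":0.0055,"ty":0.0222,"tz":0,"rx":0,"ry":0,"rz":0.118,"hand":-1},{"tx":0.0055,"ty":0.0222,"tz":0,"rx":0,"ry":0,"rz":0.118,"hand":-1},{"tx":0.0055,"ty":0.0222,"tz":0,"rx":0,"ry":0,"rz":0.118,"hand":-1},{"tx":0.0055,"ty":0.0222,"tz":0,"rx":0,"ry":0,"rz":0.118,"hand":-1}]'

```text
time: 17.55
ee_pos: [575.5, 57.3, 255.9]
tool_rot: [0.0, 1.0, 0.008, -0.001]
ft_force: [0.3, 0.8, -2.4]
grip_width: 13.6
```

drive_tool --series '[{"tx":0.0055,"ty":0.0222,"tz":0,"rx":0,"ry":0,"rz":0.118,"hand":-1},{"tx":0.0055,"ty":0.0222,"tz":0,"rx":0,"ry":0,"rz":0.118,"hand":-1},{"tx":0.0055,"ty":0.0222,"tz":-0.01,"rx":0,"ry":0,"rz":0.118,"hand":-1},{"tx":0.0055,"ty":0.0222,"tz":-0.02,"rx":0,"ry":0,"rz":0.118,"hand":-1},{"tx":0,"ty":0,"tz":-0.02,"rx":0,"ry":0,"rz":0,"hand":-1}]'

```text
time: 17.97
ee_pos: [598.0, 148.3, 205.6]
tool_rot: [-0.0, 0.97, 0.244, 0.0]
ft_force: [0.0, 0.1, -3.2]
grip_width: 13.7
```

drive_tool --series '[{"tx":0,"ty":0,"tz":0,"rx":0,"ry":0,"rz":0,"hand":-1},{"tx":0,"ty":0,"tz":0,"rx":0,"ry":0,"rz":0,"hand":-1},{"tx":0,"ty":0,"tz":0,"rx":0,"ry":0,"rz":0,"hand":-1}]'

```text
time: 18.22
ee_pos: [598.1, 144.5, 207.8]
tool_rot: [0.0, 0.971, 0.238, 0.0]
ft_force: [-0.0, 0.2, -1.7]
grip_width: 13.8
```

```bash
python3 st.py; python3 - <<'E'
from h import *
ims=[]
for n in('scene','side'):
    im=capture(n)
    p=proj(n,[599,145,100])[0].astype(int);x0,y0=p-[33,50];print(n,x0,y0,proj(n,[[598.5,145,94],[600,144,75]])-[x0,y0])
    ims.append(cv2.resize(im[y0:y0+100,x0:x0+66],None,fx=6,fy=6,interpolation=cv2.INTER_CUBIC))
cv2.imwrite('pics/hov3.png',np.hstack(ims))
E
```

```text
{'time': 18.22, 'ee_pos': [598.09, 144.48, 207.78], 'ft_force': [-0.04, 0.24, -1.73], 'moment': [-0.01, -0.01, 0.02], 'grip_width': 13.83} yaw 27.6 foot 91.2 j6 1.25
scene 321 137 [[33.33866784 52.05438018]
 [32.03549087 57.50923804]]
side 201 214 [[33.64852586 53.39460337]
 [33.5464731  61.19657947]]
```

View pics/hov3.png

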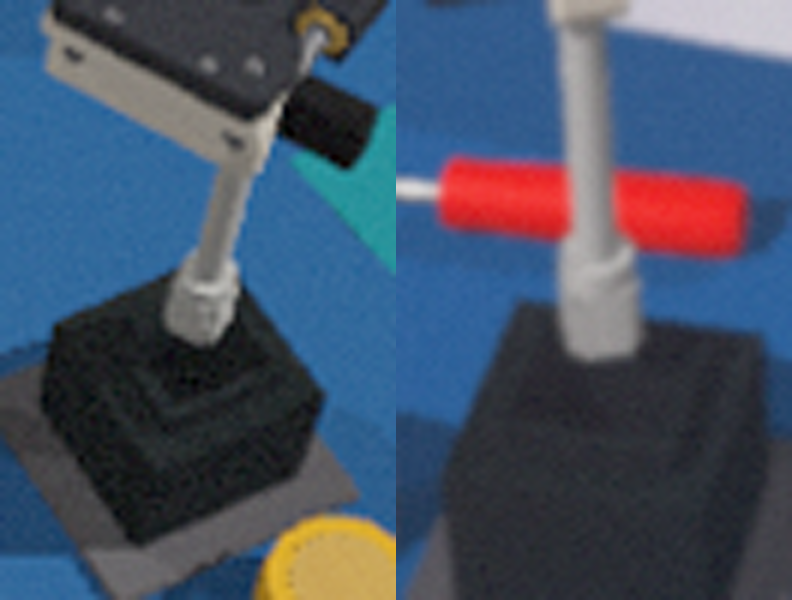

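Image 11 shows the foot above the well: scene foot at crop (200,325), matching the prediction. Lowering now.

drive_tool --series '[{"tx":0.0004,"ty":0.0004,"tz":-0.012,"rx":0,"ry":0,"rz":0,"hand":-1},{"tx":0,"ty":0,"tz":-0.012,"rx":0,"ry":0,"rz":0,"hand":-1},{"tx":0,"ty":0,"tz":-0.008,"rx":0,"ry":0,"rz":0,"hand":-1},{"tx":0,"ty":0,"tz":0,"rx":0,"ry":0,"rz":0,"hand":-1}]'

```text
time: 18.65
ee_pos: [597.1, 145.1, 172.5]
tool_rot: [-0.0, 0.971, 0.239, -0.002]
ft_force: [0.1, 0.2, -2.5]
grip_width: 14.1
```

drive_tool --series '[{"tx":0,"ty":0,"tz":-0.01,"rx":0,"ry":0,"rz":0,"hand":-1},{"tx":0,"ty":0,"tz":-0.01,"rx":0,"ry":0,"rz":0,"hand":-1},{"tx":0,"ty":0,"tz":-0.01,"rx":0,"ry":0,"rz":0,"hand":-1},{"tx":0,"ty":0,"tz":-0.01,"rx":0,"ry":0,"rz":0,"hand":-1},{"tx":0,"ty":0,"tz":-0.004,"rx":0,"ry":0,"rz":0,"hand":-1}]'

```text
time: 19.07
ee_pos: [597.5, 145.2, 129.0]
tool_rot: [-0.0, 0.971, 0.239, -0.001]
ft_force: [-0.6, 0.1, -2.1]
grip_width: 13.6
```

drive_tool --series '[{"tx":0,"ty":0,"tz":0,"rx":0,"ry":0,"rz":0,"hand":-1},{"tx":0,"ty":0,"tz":0,"rx":0,"ry":0,"rz":0,"hand":-1}]'

```text
time: 19.23
ee_pos: [598.3, 145.4, 131.0]
tool_rot: [-0.0, 0.971, 0.239, -0.0]
ft_force: [-0.1, 0.3, -1.9]
grip_width: 13.7
```

```bash
python3 st.py
```

```text
{'time': 19.23, 'ee_pos': [598.32, 145.39, 131.03], 'ft_force': [-0.09, 0.35, -1.87], 'moment': [-0.0, 0.02, 0.03], 'grip_width': 13.69} yaw 27.7 foot 14.4 j6 1.25
```

drive_tool --series '[{"tx":0,"ty":0,"tz":-0.002,"rx":0,"ry":0,"rz":0,"hand":-1},{"tx":0,"ty":0,"tz":-0.001,"rx":0,"ry":0,"rz":0,"hand":-1},{"tx":0,"ty":0,"tz":0,"rx":0,"ry":0,"rz":0,"hand":-1}]'

```text
time: 19.48
ee_pos: [598.3, 145.4, 128.3]
tool_rot: [0.0, 0.971, 0.239, 0.0]
ft_force: [-0.9, -0.1, -1.2]
grip_width: 13.9
```

drive_tool --series '[{"tx":0,"ty":0,"tz":-0.001,"rx":0,"ry":0,"rz":0,"hand":-1},{"tx":0,"ty":0,"tz":0,"rx":0,"ry":0,"rz":0,"hand":-1},{"tx":0,"ty":0,"tz":0,"rx":0,"ry":0,"rz":0,"hand":-1}]'

```text
time: 19.73
ee_pos: [598.3, 145.4, 127.2]
tool_rot: [-0.0, 0.971, 0.239, 0.0]
ft_force: [-1.1, 0.3, -2.2]
grip_width: 13.7
```

drive_tool --series '[{"tx":0,"ty":0,"tz":-0.0005,"rx":0,"ry":0,"rz":0,"hand":-1},{"tx":0,"ty":0,"tz":0,"rx":0,"ry":0,"rz":0,"hand":-1},{"tx":0,"ty":0,"tz":0,"rx":0,"ry":0,"rz":0,"hand":-1}]'

```text
time: 19.98
ee_pos: [598.3, 145.4, 126.6]
tool_rot: [-0.0, 0.971, 0.239, -0.0]
ft_force: [0.3, -0.0, -0.7]
grip_width: 14.2
```

```bash
python3 st.py
```

```text
{'time': 19.98, 'ee_pos': [598.27, 145.37, 126.61], 'ft_force': [0.33, -0.03, -0.7], 'moment': [-0.01, -0.05, 0.02], 'grip_width': 14.17} yaw 27.7 foot 10.0 j6 1.25
```

Contact is starting, with the weight coming off at foot 10.0. A tiny press, then I'll open.

drive_tool --series '[{"tx":0,"ty":0,"tz":-0.0004,"rx":0,"ry":0,"rz":0,"hand":-1},{"tx":0,"ty":0,"tz":0,"rx":0,"ry":0,"rz":0,"hand":-1},{"tx":0,"ty":0,"tz":0,"rx":0,"ry":0,"rz":0,"hand":-1}]'

```text
time: 20.23
ee_pos: [598.5, 145.4, 126.6]
tool_rot: [-0.0, 0.971, 0.239, 0.0]
ft_force: [-1.2, -0.2, 2.9]
grip_width: 13.7
```

```bash
python3 st.py
```

```text
{'time': 20.23, 'ee_pos': [598.45, 145.42, 126.57], 'ft_force': [-1.19, -0.16, 2.85], 'moment': [-0.04, 0.18, -0.02], 'grip_width': 13.74} yaw 27.7 foot 10.0 j6 1.25
```

drive_tool --series '[{"tx":0,"ty":0,"tz":0,"rx":0,"ry":0,"rz":0,"hand":-0.5},{"tx":0,"ty":0,"tz":0,"rx":0,"ry":0,"rz":0,"hand":-0.4},{"tx":0,"ty":0,"tz":0,"rx":0,"ry":0,"rz":0,"hand":0},{"tx":0,"ty":0,"tz":0,"rx":0,"ry":0,"rz":0,"hand":1},{"tx":0,"ty":0,"tz":0,"rx":0,"ry":0,"rz":0,"hand":1}]'

```text
time: 20.65
ee_pos: [598.3, 145.4, 126.2]
tool_rot: [-0.0, 0.971, 0.239, -0.0]
ft_force: [-0.6, 0.2, -0.0]
grip_width: 42.3
```

drive_tool --series '[{"tx":0,"ty":0,"tz":0,"rx":0,"ry":0,"rz":0,"hand":1},{"tx":0,"ty":0,"tz":0,"rx":0,"ry":0,"rz":0,"hand":1},{"tx":0,"ty":0,"tz":0,"rx":0,"ry":0,"rz":0,"hand":1},{"tx":0,"ty":0,"tz":0,"rx":0,"ry":0,"rz":0,"hand":1},{"tx":0,"ty":0,"tz":0,"rx":0,"ry":0,"rz":0,"hand":1}]'

```text
time: 21.07
ee_pos: [598.3, 145.4, 126.2]
tool_rot: [0.0, 0.971, 0.239, 0.0]
ft_force: [-0.1, -0.6, -0.0]
grip_width: 75.9
```

drive_tool --series '[{"tx":0,"ty":0,"tz":0.015,"rx":0,"ry":0,"rz":0,"hand":1},{"tx":0,"ty":0,"tz":0.03,"rx":0,"ry":0,"rz":0,"hand":1},{"tx":0,"ty":0,"tz":0.035,"rx":0,"ry":0,"rz":0,"hand":1},{"tx":0,"ty":0,"tz":0.035,"rx":0,"ry":0,"rz":0,"hand":1},{"tx":0,"ty":0,"tz":0.01,"rx":0,"ry":0,"rz":0,"hand":1}]'

```text
time: 21.48
ee_pos: [599.9, 145.7, 256.9]
tool_rot: [0.0, 0.971, 0.239, 0.004]
ft_force: [-0.3, 0.5, 0.1]
grip_width: 93.2
```

drive_tool --series '[{"tx":-0.035,"ty":-0.01,"tz":0.01,"rx":0,"ry":0,"rz":0,"hand":1},{"tx":-0.035,"ty":-0.01,"tz":0.01,"rx":0,"ry":0,"rz":0,"hand":1},{"tx":-0.035,"ty":-0.01,"tz":0.01,"rx":0,"ry":0,"rz":0,"hand":1},{"tx":0,"ty":0,"tz":0,"rx":0,"ry":0,"rz":0,"hand":1},{"tx":0,"ty":0,"tz":0,"rx":0,"ry":0,"rz":0,"hand":1}]'

```text
time: 21.9
ee_pos: [492.6, 115.2, 282.1]
tool_rot: [0.0, 0.971, 0.239, 0.001]
ft_force: [0.0, -0.0, -0.0]
grip_width: 93.1
```

```bash
python3 st.py; python3 - <<'E'
from h import *
im=capture('scene');cv2.imwrite('pics/end_s.png',im)
cv2.imwrite('pics/end.png',cv2.resize(im[135:315,165:405],None,fx=3.3333,fy=3.33333,interpolation=cv2.INTER_CUBIC))
for n in('scene',):
  for k in('key','spool'): print(k,[(np.round(d['bbox']).astype(int).tolist(),round(d['score'],2)) for d in silhouettes(n,k)])
E
```

```text
{'time': 21.9, 'ee_pos': [492.62, 115.16, 282.08], 'ft_force': [0.01, -0.03, -0.02], 'moment': [-0.04, -0.03, -0.03], 'grip_width': 93.14} yaw 27.6 foot 165.5 j6 1.23
key [([291, 178, 28, 30], 0.84), ([359, 184, 32, 43], 0.6)]
spool [([180, 293, 28, 32], 0.73)]
```

View pics/end.png

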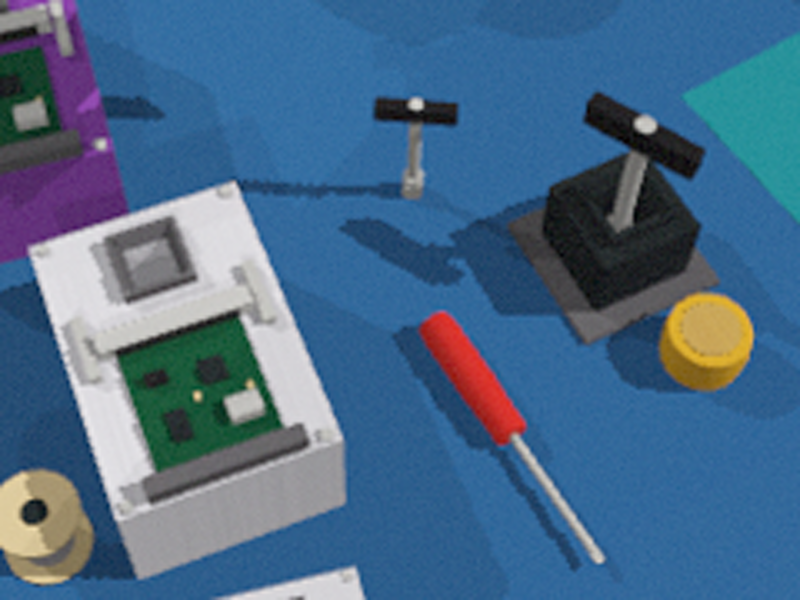

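The key stands upright in the stand as before (cap at crop (645,125)), and the jaw is against the board. Nothing else has moved, and the gripper is clear.

```bash
python3 -c "from workcell import finish_job; print(finish_job())"
```

```text
the job is handed in; nothing more can be done
None
```

I took the large T-key from its stand, lowered it down the shaft of the large white fixture and turned the stem clockwise to its stop. The key is back upright in the stand, and I handed the job in at about 22 s of the 56 s.

- **Drop over the stem:** The wrist picture showed the brass stem turned about 35°, so I set the key to that angle. It went 11.5 mm below the stem's top with no upward force and only light side contact (about 2 N), so as far as the readings show the stem was not pushed down.
- **Turn:** The hand turned about 117° in all. The turning moment stayed at 0.05–0.12 N m on the way, which is the stem's friction, then rose to 0.31 N m at the stop. The hand turned further than the expected 100°, probably from the key yielding a little in the grip.
- **Jaw:** The final scene picture shows the jaw meeting the board edge. A template match put its shift at about its full travel, but the match was weak (scores 0.46–0.59, one poor outlier). The torque rise and the picture are the better evidence that it is snug.
- **Return:** The foot reached the stand floor at the starting height, with about 5 N of contact when I let go. In the final picture the key stands as at the start, and the spool, tip cleaner, driver, small key and fixtures look unmoved. The gripper is clear of everything.

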